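Load the sample tube carrier and lock its retaining bar

ROBOT

A 6-joint arm with a two-finger parallel gripper is mounted at the origin on the work surface. World frame = base frame: x ahead of the robot, y to its left, z up, the work surface at z = 0. Lengths are in m, angles in rad, forces in N, time in s.
With the tool pointing down it reaches from about 0.375 to 0.975 m from the base axis. Payload 3.8 kg.
Tool frame: the origin (TCP) lies at the very end of the fingers, on their centre line; the grasp point (between the pads) lies bot.grasp_offset behind it (bot.grasp_offset is the distance from the TCP to the grasp point, in m); y points along the fingers, x is the direction in which the jaws open and shut, and the axes are right-handed (so a half turn about y gives the same grasp; the last joint's range is limited). The gripper opens to 85 mm and grips with 20 to 120 N. Pads are 22 mm wide; open, the fingers measure 114 mm over their backs; the gripper's body (76 mm by 85 mm) begins 54 mm behind the grasp point. The pads swing forward as they close: fully open they stand 13 mm farther back than shut.
Start: joints at [1.238, 0.264, 1.604, -0, 1.274, -0.037], TCP at [0.197, 0.646, 0.206] pointing down, gripper open.
Joint ranges: [-2.63, 2.63], [-0.94, 2.18], [0.31, 2.57], [-1.31, 4.45], [0, 2.66], [-2.55, 2.55]. Speed limits (rad/s): [2.57, 2.57, 3.14, 3.14, 3.14, 3.14].

INTERFACE

Orientations are given as a rotation vector (axis times angle).
In Python, from workcell import sensors, read_camera, job, bot gives the robot as it stands.
- The arm moves only by the tool arm_command, never from a script. Its argument "deltas" is a list of rows, each a list of 4 numbers: the shift along the tool's x, y, z in m, then the turn about the tool's y in rad. A call has 1 to 20 rows; each row shifts and turns the commanded pose from where the row before left it, along the tool's axes as they then stand; what a row does not reach is not made up. A row lasts 1/8 s, in which the tool goes at most 62.5 mm and 10.7 degrees, less where a joint would pass 70% of its speed; a pose out of reach is approached as far as the arm can. A call is refused whole if a number of a shift passes 0.0625 or a number of a turn 0.188, either way. A call with a gripper value outside its range is refused whole. "fingers" is the finger opening in m, from 0 to 0.0854, set as the call begins (left out, the last holds). The fingers move at their own pace and stop on an object; "newtons" is the grip in N (left out, the last holds). Time passes only in rows, so rows that do not move let the fingers close. It gives the time, the measured TCP pose, the force and the opening at its end, in the units of the state.
- sensors.read_state(): the state, without advancing time (a new reading comes with each control period).
- read_camera(name): name is "scene" or "top" or "wrist"; returns a dict with "color" (420x560x3 uint8, red, green, blue), "vfov" (degrees; the focal length in pixels is half the picture's height over the tangent of half this angle, whatever the lens; pixels are square), "cx", "cy" (the principal point, pixels), "R" (3x3) and "t" (3): a world point X has camera coordinates R X + t; the wrist camera has in their place "T_tool_cam" (4x4, takes a point from camera to tool coordinates, whose origin is the TCP and whose axes are the tool frame's). Camera axes: x right, y down, z forward; pixel columns grow to the right and rows downward; lengths in m; the calibration is good to about 2 mm. The wrist camera is an equidistant fisheye: a pixel r from the principal point sees the ray r / f radians off the axis. A picture is of the moment at which its call begins: read the wrist's pose just before it. There is no depth.
- job.finish_job(): hands the job in, once; it reports no verdict.
The state is a dict: "time": time; "q": joint angles; "joint_vel": joint speeds; "joint_torque": joint torques, N m; "tool_pos": TCP position; "tcp_rot": TCP orientation; "wrist_force": force on the tool from outside, world axes, zero at the start; "torque": the same for the moment, N m; "width": opening from 0.0 (shut) to 1.0 (fully open).
Only numpy, scipy, OpenCV 4.12 (cv2) and the standard library are available. Lean on these libraries where they do the work, as an engineer would, in place of code of your own. Each camera call takes 0.05 s, during which the arm holds its last target.

TASK

Slacken the carrier's black eccentric knob, swing the steel retaining bar fully open by its upright post, and lay every capped sample tube from the blue mat into a cradle of its own on the carrier, properly down in both V-notches, either way round. Then swing the bar back over the tubes until it is home against its stop, and turn the knob until its lobe bears firmly on the bar's end and stays tight when let go. Leave the jar, the pen and the hand stamp where they are.

Things in the scene. Friction and masses are not known exactly. Their poses are not given: they have to be found in the camera images.
- carrier: fixed aluminium tube carrier with two black notched rails. Origin: on the vertical axis of the bar's pivot pin, at table height; x runs from the pivot along the shut bar towards the knob, y to the side on which the bar opens, z up. Its base plate reaches from x = -45 to 315 mm and y = -53 to 77 mm; plate top 12 mm above the table
- rails (a point): middle of the two rails. They run along the carrier's x at y = +-25 mm, each 8 mm thick (42 mm clear between them), with four pairs of 90-degree V-notches, bottom 18 mm and upper edges 33 mm above the table. A seated tube lies along the carrier's y, its bare body in a pair of notches, cap and foot outside the rails with 4 mm of end play each way
- stop_shut (a point): top of the steel stop pin (14 mm across, 62 mm high) that the shut bar rests against, at carrier (240, -19) mm
- stop_open (a point): top of the like stop pin for the fully open bar, at carrier (-15, 46) mm
- slot0 (a point): cradle 0: where the origin of a seated tube belongs, 29.3 mm above the table, at carrier x = 56 mm, y = 0 (cradles 42 mm apart)
- slot1 (a point): cradle 1: where the origin of a seated tube belongs, 29.3 mm above the table, at carrier x = 98 mm, y = 0 (cradles 42 mm apart)
- slot2 (a point): cradle 2: where the origin of a seated tube belongs, 29.3 mm above the table, at carrier x = 140 mm, y = 0 (cradles 42 mm apart)
- slot3 (a point): cradle 3: where the origin of a seated tube belongs, 29.3 mm above the table, at carrier x = 182 mm, y = 0 (cradles 42 mm apart)
- bar (a joint): angle of the steel retaining bar about its pivot pin (rad): 0 = shut, along the carrier's x, home on its stop; grows anticlockwise seen from above; 1.5 = fully open on the open stop. It stays where it is left; about 1 N at the post moves it. At the start it is shut, over the empty cradles
- bar_end (a point): centre of the bar's rounded free end, 238 mm from the pivot (end radius 12 mm). The bar is 24 mm wide, underside 44 mm and top 54 mm above the table; it passes over seated tubes, whose tops reach 41 mm
- bar_post (a point): top centre of the upright black round post on the bar's free end, 16 mm in diameter, 215 mm from the pivot; it stands from 54 to 92 mm above the table
- cam (a joint): angle of the eccentric knob (rad), clockwise seen from above, range 0 to 2.3; 0 = lobe along the carrier's +x, away from the bar. Below about 1.2 the bar can pass; at the start it stands at 1.7 to 1.96 and bars the way. With the bar home the lobe meets its end at about 2.0, then turns ever harder; from 2.10 it is firmly tight. It stays where it is left (friction 0.1 N m)
- cam_grip (a point): on the knob's turning axis (carrier x = 270, y = 32 mm), 75 mm above the table, amid its grip fin: 44 mm long, 12 mm thick, 58 to 86 mm above the table, its length along the lobe. Below is the eccentric disc, 44 mm across, centre 12 mm off the axis towards the lobe, 40 to 58 mm above the table. Site's x along the lobe, z up
- mat: fixed thin blue mat 260 x 270 mm, 3 mm thick, on which the tubes lie at the start; origin at the centre of its underside
- tube0: capped sample tube, lying: clear round body 16 mm thick, 66 mm of it bare; hexagonal cap (20 mm across flats, 20 mm long) at its +x end, hexagonal foot (20 mm across, 12 mm long) at -x; 98 mm overall, 25 g; does not roll. Origin on the axis amid the bare body, 10 mm above what it lies on; x along the axis to the cap. Grip it across the bare body. May be absent (None)
- tube1: capped sample tube, lying: clear round body 16 mm thick, 66 mm of it bare; hexagonal cap (20 mm across flats, 20 mm long) at its +x end, hexagonal foot (20 mm across, 12 mm long) at -x; 98 mm overall, 25 g; does not roll. Origin on the axis amid the bare body, 10 mm above what it lies on; x along the axis to the cap. Grip it across the bare body. May be absent (None)
- tube2: capped sample tube, lying: clear round body 16 mm thick, 66 mm of it bare; hexagonal cap (20 mm across flats, 20 mm long) at its +x end, hexagonal foot (20 mm across, 12 mm long) at -x; 98 mm overall, 25 g; does not roll. Origin on the axis amid the bare body, 10 mm above what it lies on; x along the axis to the cap. Grip it across the bare body. May be absent (None)
- tube3: capped sample tube, lying: clear round body 16 mm thick, 66 mm of it bare; hexagonal cap (20 mm across flats, 20 mm long) at its +x end, hexagonal foot (20 mm across, 12 mm long) at -x; 98 mm overall, 25 g; does not roll. Origin on the axis amid the bare body, 10 mm above what it lies on; x along the axis to the cap. Grip it across the bare body. May be absent (None)
- jar: bystander: lidded specimen jar, 60 mm in diameter, 75 mm high, origin under its centre
- pen: bystander: pen 140 mm long, 12 mm high, lying along its x, origin on the underside near the middle
- stamp: bystander: wooden hand stamp, foot 44 x 26 mm, 72 mm high, origin under its centre
There are look-alikes about, which are no part of the job. What is shaped like the tube1 but green, orange or yellow is not meant.

How it is judged:
On the way, in this order (a step that is already met when the one before it is completed fails the run):
1. the bar is swung fully open (past 1.4 rad) (value of joint bar above 1.4 rad), for 0.2 s.
2. every tube lies seated in a cradle, the bar still clear of them (past 1.2 rad) ((distance between tube0 and slot0 below 0.007 m or distance between tube0 and slot1 below 0.007 m or distance between tube0 and slot2 below 0.007 m or distance between tube0 and slot3 below 0.007 m) and angle between the x axis of each of tube0, tube1, tube2, tube3 and the y axis of carrier, either way round below 0.12 rad and (distance between tube1 and slot0 below 0.007 m or distance between tube1 and slot1 below 0.007 m or distance between tube1 and slot2 below 0.007 m or distance between tube1 and slot3 below 0.007 m) and (distance between tube2 and slot0 below 0.007 m or distance between tube2 and slot1 below 0.007 m or distance between tube2 and slot2 below 0.007 m or distance between tube2 and slot3 below 0.007 m) and (distance between tube3 and slot0 below 0.007 m or distance between tube3 and slot1 below 0.007 m or distance between tube3 and slot2 below 0.007 m or distance between tube3 and slot3 below 0.007 m) and value of joint bar above 1.2 rad), for 0.3 s.
3. the bar is home against its stop (within 0.03 rad) (value of joint bar below 0.03 rad), for 0.2 s.
At the end, for the whole second after the job is handed in: Every tube present lies in a cradle: its origin within 7 mm of a cradle point and its axis within 0.12 rad of the carrier's y (either way round), at rest; the bar is within 0.03 rad of shut; the knob's lobe presses on the bar's end with more than 1.5 N and the knob stands still ((distance between tube0 and slot0 below 0.007 m or distance between tube0 and slot1 below 0.007 m or distance between tube0 and slot2 below 0.007 m or distance between tube0 and slot3 below 0.007 m) and angle between the x axis of each of tube0, tube1, tube2, tube3 and the y axis of carrier, either way round below 0.12 rad and (distance between tube1 and slot0 below 0.007 m or distance between tube1 and slot1 below 0.007 m or distance between tube1 and slot2 below 0.007 m or distance between tube1 and slot3 below 0.007 m) and (distance between tube2 and slot0 below 0.007 m or distance between tube2 and slot1 below 0.007 m or distance between tube2 and slot2 below 0.007 m or distance between tube2 and slot3 below 0.007 m) and (distance between tube3 and slot0 below 0.007 m or distance between tube3 and slot1 below 0.007 m or distance between tube3 and slot2 below 0.007 m or distance between tube3 and slot3 below 0.007 m) and value of joint bar below 0.03 rad and contact force between cam and bar above 1.5 N and linear speed of each of tube0, tube1, tube2, tube3 below 0.02 m/s and velocity of joint cam below 0.05 rad/s); the robot touches nothing.
It fails at once if the jar is moved by more than 30 mm (distance of jar from where it was at the start of the episode above 0.03 m).
It fails at once if the pen is moved by more than 30 mm (distance of pen from where it was at the start of the episode above 0.03 m).
It fails at once if the stamp is moved by more than 30 mm (distance of stamp from where it was at the start of the episode above 0.03 m).
Of tube0, tube1, tube2, tube3 only 2 to 4 are there at a start; the rules pass over those that are not, and their reading is None.
At some moment in a run one of tube0, tube1, tube2, tube3 may be knocked a few centimetres aside while the robot is not near it.
Once in a run the grip may slacken for a moment while it holds something.
It also fails if it takes over 208 s, if anything falls off the work surface, if the arm or the gripper's body presses on something with over 40 N, if the wrist force passes 120 N, or if a joint passes its speed limit or range.

## Working session

There is one attempt and no reset: what is moved stays moved. The work goes in short steps, Python scripts to look and compute and a tool call to move; the robot and the scene stay as the last step left them, time stands still between calls to the robot, and variables do not carry over. Pictures are saved under pics/ and viewed, and the job is handed in when it is done.

Besides the shell and the picture viewer there is one more tool, called after ">>>" as name([rows], argument=value, ...), one row to a line, values as JSON. arm_command: Moves the arm, as the interface text tells. Its arguments: {"type":"object","properties":{"deltas":{"type":"array"},"fingers":{"type":"number"},"newtons":{"type":"number"}},"required":["deltas"]}

```bash
mkdir -p pics; ls; cat > h.py <<'E'
import numpy as np, cv2
from workcell import sensors, read_camera, job, bot
from scipy.spatial.transform import Rotation as Rn
def save(name,fn):
    s=sensors.read_state(); c=read_camera(name)
    cv2.imwrite('pics/'+fn+'.png',c['color'][:,:,::-1])
    c['tp']=np.array(s['tool_pos']); c['tr']=np.array(s['tcp_rot'])
    np.save('pics/'+fn+'.npy',c,allow_pickle=True)
    return c
def load(fn): return np.load('pics/'+fn+'.npy',allow_pickle=True).item()
def foc(c): return 210/np.tan(np.radians(c['vfov'])/2)
def pix2w(c,u,v,z):
    f=foc(c)
    if 'R' in c and c.get('R') is not None:
        d=np.array([(u-c['cx'])/f,(v-c['cy'])/f,1.]); R=np.array(c['R']);t=np.array(c['t'])
        o=-R.T@t; d=R.T@d
    else:
        T=np.array(c['T_tool_cam']); a=np.array([u-c['cx'],v-c['cy']]); r=np.linalg.norm(a); th=r/f
        d=np.array([*(a/max(r,1e-9)*np.sin(th)),np.cos(th)])
        Rt=Rn.from_rotvec(c['tr']).as_matrix()
        o=Rt@T[:3,3]+c['tp']; d=Rt@T[:3,:3]@d
    s=(z-o[2])/d[2]; return o+s*d
def w2pix(c,X):
    f=foc(c); X=np.asarray(X,float)
    if c.get('R') is not None:
        p=np.array(c['R'])@X+np.array(c['t']); return np.array([c['cx']+f*p[0]/p[2],c['cy']+f*p[1]/p[2]])
    T=np.array(c['T_tool_cam']); Rt=Rn.from_rotvec(c['tr']).as_matrix()
    p=T[:3,:3].T@(Rt.T@(X-c['tp'])-T[:3,3]); th=np.arctan2(np.hypot(p[0],p[1]),p[2]); k=f*th/np.hypot(p[0],p[1])
    return np.array([c['cx']+k*p[0],c['cy']+k*p[1]])
def crop(fn,out,x0,y0,x1,y1,s):
    im=cv2.imread('pics/'+fn+'.png')[y0:y1,x0:x1]; cv2.imwrite('pics/'+out+'.png',cv2.resize(im,None,fx=s,fy=s,interpolation=cv2.INTER_CUBIC))
E
python3 - <<'E'
from h import *
print(sensors.read_state(), bot.grasp_offset)
for n in ['scene','top','wrist']:
    c=save(n,n+'0'); print({k:v for k,v in c.items() if k!='color'})
E
```

```text
pics
{'time': 0.0, 'q': array([ 1.23809896e+00,  2.64736080e-01,  1.60539338e+00, -2.43595953e-05,
        1.27371448e+00, -3.69211147e-02]), 'joint_vel': array([ 0.00209169, -0.00025039, -0.00083949, -0.00035809,  0.00013091,
        0.00109911]), 'joint_torque': array([-8.79706495e-04, -5.15124321e+01, -3.67314112e+01, -9.59098929e-05,
        1.30051357e-02, -1.81182514e-05]), 'tool_pos': array([0.19651181, 0.64492175, 0.20436314]), 'tcp_rot': array([-1.33604935, -0.98726697,  0.99033065]), 'wrist_force': array([0.25755886, 0.47099916, 0.06431254]), 'torque': array([ 0.01590164, -0.02091179,  0.01024126]), 'width': 1.0007102073985985} 0.0187
{'vfov': 56.65158120118788, 'cx': 284.37524319604137, 'cy': 211.54900347203335, 'R': array([[ 0.84427236,  0.5356263 ,  0.01756819],
       [ 0.36469668, -0.55020919, -0.75117653],
       [-0.39268373,  0.64060465, -0.65986754]]), 't': array([-0.43101229, -0.11917199,  1.29855676]), 'tp': array([0.19651181, 0.64492175, 0.20436314]), 'tr': array([-1.33604935, -0.98726697,  0.99033065])}
{'vfov': 47.08187791650879, 'cx': 286.83055461934094, 'cy'
[... 169 characters left out ...]
), 't': array([-0.01513778,  0.52721119,  1.38162805]), 'tp': array([0.19649594, 0.64493102, 0.20435472]), 'tr': array([-1.33603082, -0.98717917,  0.99033057])}
{'vfov': 65.70646984690485, 'cx': 277.7363473428805, 'cy': 212.37833112901865, 'T_tool_cam': array([[ 9.99999305e-01,  1.15726966e-03,  2.26347598e-04,
         1.78920775e-03],
       [ 1.02187579e-04, -2.76275547e-01,  9.61078463e-01,
        -1.67218572e-01],
       [ 1.17476125e-03, -9.61077771e-01, -2.76275474e-01,
         6.95058699e-02],
       [ 0.00000000e+00,  0.00000000e+00,  0.00000000e+00,
         1.00000000e+00]]), 'tp': array([0.1965277 , 0.64501216, 0.20450009]), 'tr': array([-1.33588736, -0.98738605,  0.99012151])}
```

View pics/scene0.png

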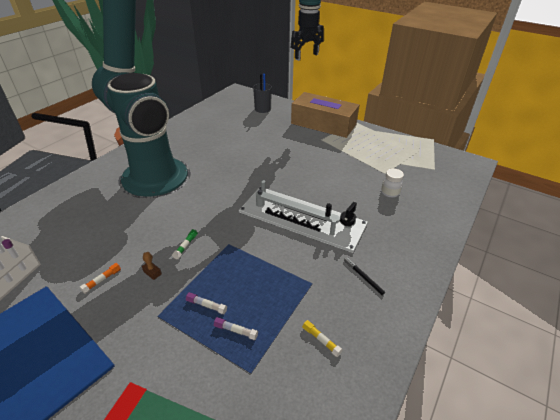

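View pics/top0.png

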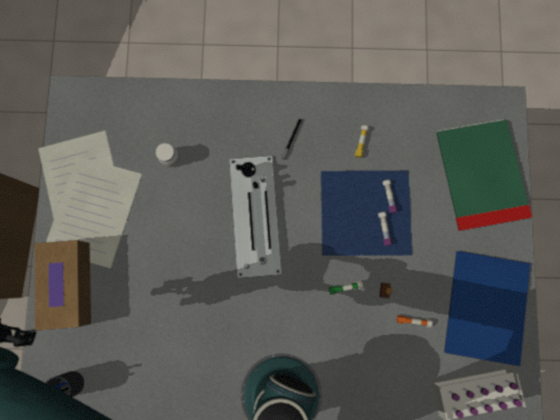

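View pics/wrist0.png

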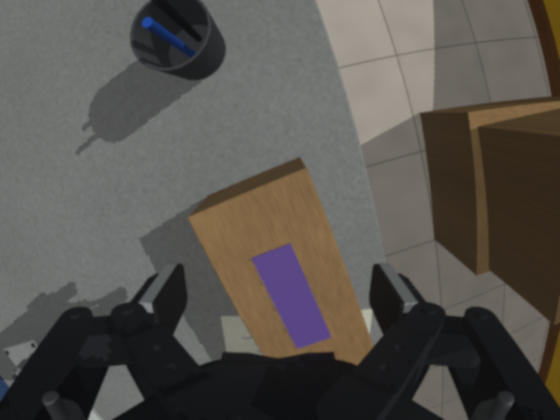

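```bash
python3 - <<'E'
from h import *
crop('top0','t1',220,110,420,285,4)
crop('top0','t2',220,140,290,285,5)
crop('scene0','s1',230,160,390,260,5)
crop('scene0','s2',150,230,350,370,4)
E
```

```text
(no output)
```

View pics/t1.png

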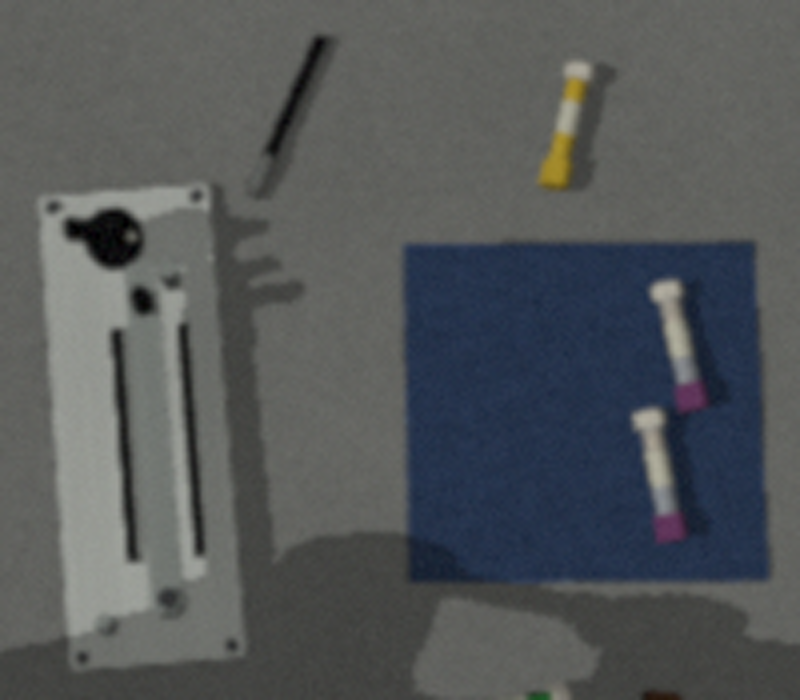

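View pics/s1.png

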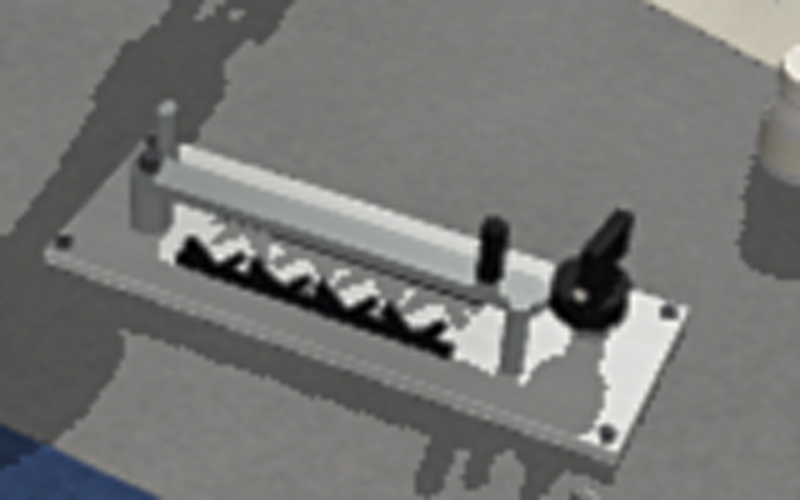

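View pics/s2.png

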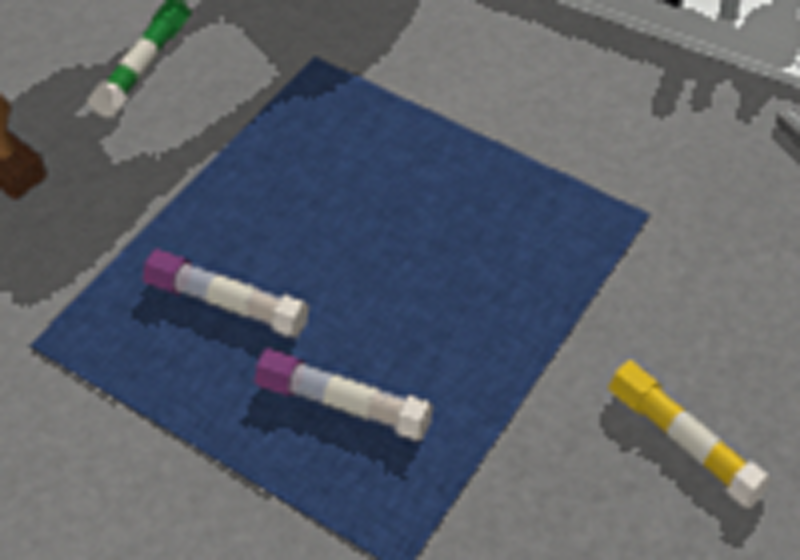

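View pics/t2.png

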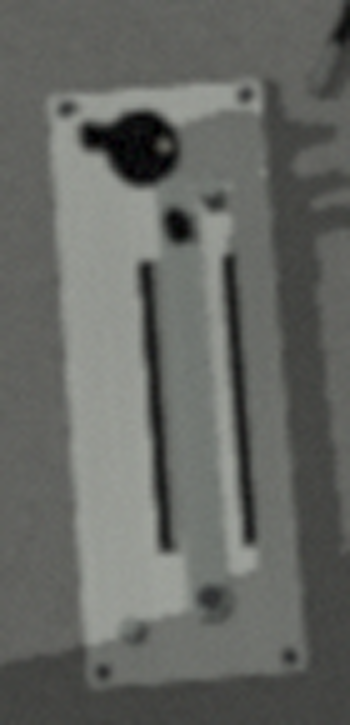

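```bash
cat > fit.py <<'E'
from h import *
from scipy.optimize import least_squares
t=load('top0'); s=load('scene0')
def T(u,v): return (220+u/5,140+v/5)
def S(u,v): return (230+u/5,160+v/5)
obs=[(t,(315,77,12),T(50,97)),(t,(315,-53,12),T(262,82)),(t,(-45,77,12),T(90,687)),(t,(-45,-53,12),T(307,665)),
(t,(0,0,58),T(213,598)),(t,(215,0,92),T(177,218)),
(s,(-45,-53,12),S(45,250)),(s,(315,-53,12),S(615,457)),(s,(315,77,12),S(690,306)),(s,(-15,46,62),S(168,104)),(s,(215,0,92),S(495,220))]
def cw(p,P):
    P=np.array(P)/1000.; c,sn=np.cos(p[2]),np.sin(p[2]); return np.array([p[0]+c*P[0]-sn*P[1],p[1]+sn*P[0]+c*P[1],P[2]])
def res(p): return np.concatenate([w2pix(c,cw(p,P))-np.array(o) for c,P,o in obs])
r=least_squares(res,[0.4,0.05,0],loss='soft_l1'); p=r.x
if __name__=='__main__':
    print(p, np.round(r.fun.reshape(-1,2),1))
    for n,P in dict(post=(215,0,92),cam=(270,32,86),slot0=(56,0,29),slot3=(182,0,29)).items(): print(n,cw(p,P))
    # tubes from t1 crop scale4 off (220,110); cap end and foot end axis
    def T1(u,v): return (220+u/4,110+v/4)
    for n,a,b in [('A',(692,405),(665,285)),('B',(670,538),(648,412))]:
        A=pix2w(t,*T1(*a),.013);B=pix2w(t,*T1(*b),.013); print(n,'cap',A,'foot',B,np.linalg.norm(A-B))
    def S2(u,v): return (150+u/4,230+v/4)
    for n,a,b in [('B',(147,271),(300,318)),('A',(262,370),(425,420))]:
        A=pix2w(s,*S2(*a),.013);B=pix2w(s,*S2(*b),.013); print('sc',n,'cap',A,'foot',B,np.linalg.norm(A-B))
    # cam angle: fin outer tip in t2
    C=cw(p,(270,32,86)); 
    for uv in [(85,135)]:
        F=pix2w(t,*T(*uv),.086); print('fin tip',F,C, np.arctan2(F[1]-C[1],F[0]-C[0])-p[2])
    print(w2pix(t,C))
E
python3 fit.py
```

```text
[0.3835704  0.06428753 0.10225805] [[-0.  -0.5]
 [ 0.  -0.7]
 [-0.2  0.3]
 [ 0.4  1.1]
 [-0.6 -0.1]
 [ 0.6  0.1]
 [-0.5 -0.6]
 [ 0.7 -1. ]
 [ 0.3 -0. ]
 [-0.5  0.2]
 [-0.   1. ]]
post [0.59744728 0.08623472 0.092     ]
cam [0.64889342 0.12368195 0.086     ]
slot0 [0.43927787 0.07000401 0.029     ]
slot3 [0.56461967 0.08286608 0.029     ]
A cap [ 0.53845401 -0.32283382  0.013     ] foot [ 0.6300375  -0.30337264  0.013     ] 0.09362837372440262
B cap [ 0.43805674 -0.30533432  0.013     ] foot [ 0.53241198 -0.28970478  0.013     ] 0.09564096718120105
sc B cap [ 0.43693732 -0.3136712   0.013     ] foot [ 0.53276801 -0.29013591  0.013     ] 0.09867842780903305
sc A cap [ 0.53663249 -0.32838077  0.013     ] foot [ 0.63080278 -0.30423963  0.013     ] 0.0972154170479689
fin tip [0.64652503 0.14284566 0.086     ] [0.64889342 0.12368195 0.086     ] 1.591502140753013
[243.66817708 166.34536895]
```

```bash
python3 - <<'E'
from h import *
print([a for a in dir(bot) if a[0]!='_'])
s=sensors.read_state(); print(Rn.from_rotvec(s['tcp_rot']).as_matrix().round(3))
E
cat >> h.py <<'E'
def state():
    s=sensors.read_state(); R=Rn.from_rotvec(s['tcp_rot']).as_matrix()
    yaw=np.arctan2(R[1,0],R[0,0]); return s,R,yaw
def plan(xyz,yaw=None):
    """print shift in tool axes after/before turn; turn>0 about tool y lowers yaw"""
    s,R,y=state(); d=np.array(xyz)-s['tool_pos']
    print('t %.2f pos %s yaw %.3f q6 %.2f q1 %.2f F %s w %.1fmm'%(s['time'],s['tool_pos'].round(4),y,s['q'][5],s['q'][0],s['wrist_force'].round(1),s['width']*85.4))
    print(' shift tool axes (no turn first):',(R.T@d).round(4), 'dist %.3f'%np.linalg.norm(d))
    if yaw is not None:
        t=-(yaw-y); t=(t+np.pi/2)%np.pi-np.pi/2
        print(' turn %.3f (mod pi alt %.3f), rows >=%d, q6 after roughly'%(t,t-np.sign(t)*np.pi,np.ceil(abs(t)/.18)))
        R2=R@Rn.from_rotvec([0,t,0]).as_matrix(); print(' shift in axes after turn:',(R2.T@d).round(4))
E
```

```text
['MotionError', 'grasp_offset']
[[ 0.291 -0.001 -0.957]
 [ 0.957 -0.002  0.291]
 [-0.002 -1.     0.   ]]
```

```bash
python3 - <<'E'
from h import *
plan((.645,.12,.2),-.13)
E
```

```text
t 0.15 pos [0.1966 0.6451 0.2046] yaw 1.275 q6 -0.04 q1 1.24 F [-0.4 -0.2 -0.3] w 85.6mm
 shift tool axes (no turn first): [-0.3716  0.0053 -0.582 ] dist 0.691
 turn 1.405 (mod pi alt -1.737), rows >=8, q6 after roughly
 shift in axes after turn: [ 0.5127  0.0053 -0.4625]
```

>>> arm_command([
  [-0.031,0,-0.0485,0],
  [-0.031,0,-0.0485,0],
  [-0.031,0,-0.0485,0],
  [-0.031,0,-0.0485,0],
  [-0.031,0,-0.0485,0],
  [-0.031,0,-0.0485,0],
  [-0.031,0,-0.0485,0],
  [-0.031,0,-0.0485,0],
  [-0.031,0,-0.0485,0],
  [-0.031,0,-0.0485,0],
  [-0.031,0,-0.0485,0],
  [-0.031,0,-0.0485,0],
  [0,0,0,0.175],
  [0,0,0,0.175],
  [0,0,0,0.175],
  [0,0,0,0.175],
  [0,0,0,0.175],
  [0,0,0,0.175],
  [0,0,0,0.175],
  [0,0,0,0.175],
], fingers=0.04)

```text
time: 2.65
tool_pos: [0.6447, 0.1201, 0.2051]
tcp_rot: [-1.569, 0.103, -0.102]
wrist_force: [0.1, -0.3, 0.7]
width: 0.468
```

```bash
python3 - <<'E'
from h import *
plan((.649,.124,.2),-.13)
c=save('wrist','w1')
crop('w1','w1c',80,80,480,400,2)
from fit import p,cw
for P in [(270,32,86),(215,0,92),(0,0,54),(315,77,12),(315,-53,12),(240,-19,62)]: print(P,w2pix(c,cw(p,P)).round())
E
```

```text
t 2.65 pos [0.6447 0.1201 0.2051] yaw -0.131 q6 0.28 q1 0.15 F [ 0.1 -0.3  0.7] w 40.0mm
 shift tool axes (no turn first): [0.0038 0.0051 0.0044] dist 0.008
 turn -0.001 (mod pi alt 3.141), rows >=1, q6 after roughly
 shift in axes after turn: [0.0038 0.0051 0.0044]
(270, 32, 86) [281. 197.]
(215, 0, 92) [231. 244.]
(0, 0, 54) [ 77. 265.]
(315, 77, 12) [311. 134.]
(315, -53, 12) [333. 241.]
(240, -19, 62) [264. 245.]
```

View pics/w1.png

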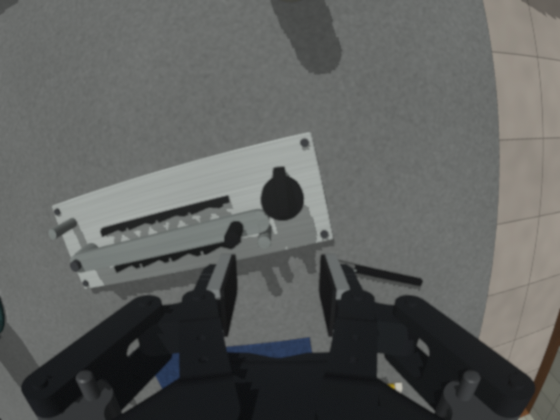

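```bash
python3 - <<'E'
from h import *
crop('w1','w1d',200,120,360,260,5)
E
```

```text
(no output)
```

View pics/w1d.png

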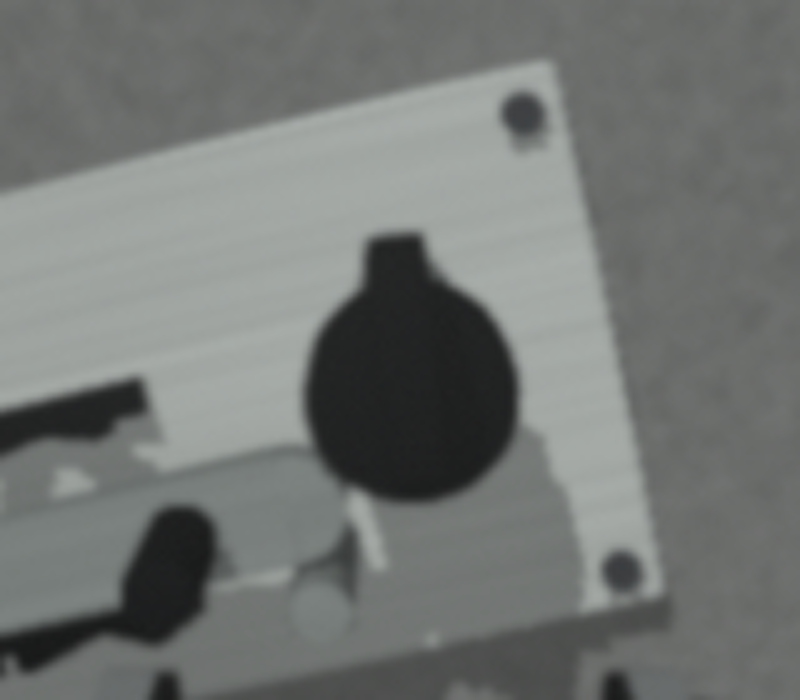

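```bash
python3 - <<'E'
from h import *
from fit import p,cw
c=load('w1')
q=lambda u,v,z: pix2w(c,200+u/5,120+v/5,z)
tip=q(396,236,.086); d=q(411,393,.058); l=d-tip; print(tip,d,np.hypot(*l[:2]))
a=np.arctan2(l[1],l[0]); print('cam angle',-(a-p[2]),'lobe world',a)
u=l[:2]/np.hypot(*l[:2]); print('axis est', tip[:2]+22e-3*u, d[:2]-12e-3*u, cw(p,(270,32,86)))
e1=q(368,238,.086);e2=q(423,233,.086);e=e2-e1;print('fin width dir',np.arctan2(e[1],e[0]),np.hypot(*e[:2]))
print('corners',q(550,62,.012),cw(p,(315,77,12)),q(668,597,.012),cw(p,(315,-53,12)))
E
```

```text
[0.65080175 0.15060727 0.086     ] [0.64926224 0.11498509 0.058     ] 0.035655433872521826
cam angle 1.7162450687671496 lobe world -1.6139870224164647
axis est [0.64985185 0.12862779] [0.64978037 0.1269739 ] [0.64889342 0.12368195 0.086     ]
fin width dir -0.03703060552057548 0.009793912943119105
corners [0.6882583  0.17454321 0.012     ] [0.68906475 0.17304048 0.012     ] [0.70311076 0.04628101 0.012     ] [0.70233514 0.04371957 0.012     ]
```

```bash
python3 - <<'E'
from h import *
plan((.6496,.126,.062),-.043)
E
```

```text
t 2.70 pos [0.6447 0.1201 0.2051] yaw -0.136 q6 0.28 q1 0.15 F [ 0.5 -0.   0.3] w 40.3mm
 shift tool axes (no turn first): [0.0042 0.1431 0.0065] dist 0.143
 turn -0.093 (mod pi alt 3.049), rows >=1, q6 after roughly
 shift in axes after turn: [0.0048 0.1431 0.0061]
```

>>> arm_command([
  [0,0,0,-0.09],
  [0.005,0.025,0.006,0],
  [0,0.03,0,0],
  [0,0.03,0,0],
  [0,0.03,0,0],
  [0,0.015,0,0],
  [0,0.013,0,0],
  [0,0,0,0],
])

```text
time: 3.7
tool_pos: [0.6498, 0.1259, 0.062]
tcp_rot: [-1.571, 0.028, -0.026]
wrist_force: [0.5, 0.5, 0.5]
width: 0.47
```

```bash
python3 - <<'E'
from h import *
plan((.6496,.126,.062),-.043)
c=save('wrist','w2')
s=save('scene','s2_')
crop('s2_','s2c',290,120,430,250,5)
E
```

```text
t 3.70 pos [0.6498 0.1259 0.062 ] yaw -0.034 q6 0.19 q1 0.15 F [0.5 0.5 0.5] w 40.1mm
 shift tool axes (no turn first): [-0.0002  0.      0.0001] dist 0.000
 turn 0.009 (mod pi alt -3.133), rows >=1, q6 after roughly
 shift in axes after turn: [-0.0002  0.      0.0001]
```

View pics/w2.png

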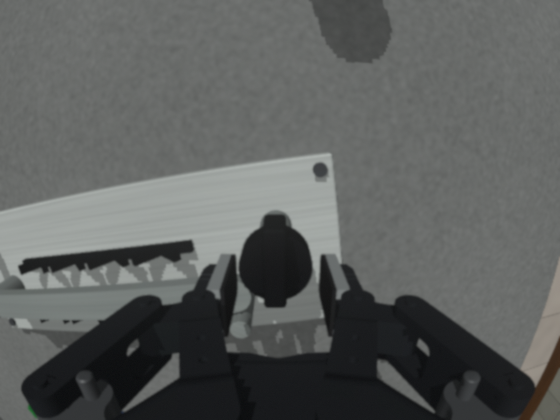

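View pics/s2c.png

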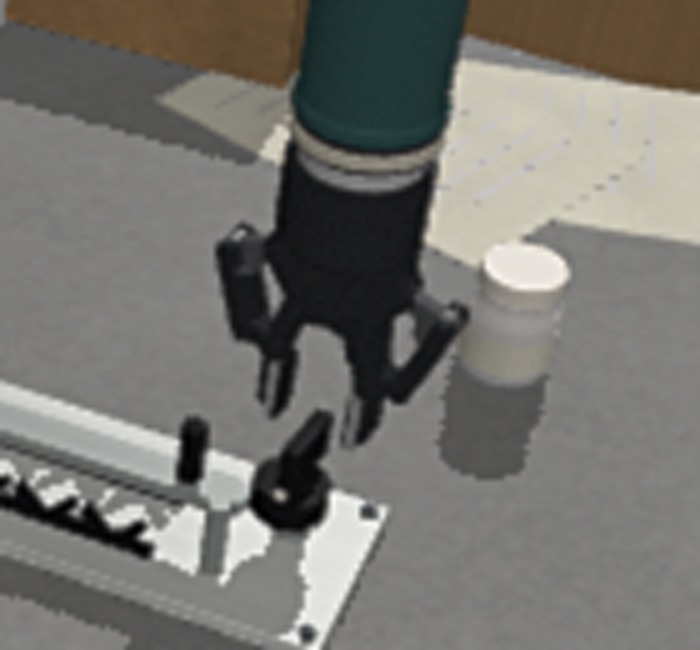

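```bash
python3 - <<'E'
from h import *
from fit import p,cw
c=load('w2'); s=load('s2_')
print('tcp wrist',w2pix(c,c['tp']),'grasp',w2pix(c,c['tp']+[0,0,.0187]))
for P in [c['tp'],c['tp']+[0,0,.0187]]: print('scene crop',(w2pix(s,P)-[290,120])*5)
C=cw(p,(270,32,86)); print('axis top: wrist',w2pix(c,C),'scene',(w2pix(s,C)-[290,120])*5)
E
```

```text
tcp wrist [275.49462783 253.11777062] grasp [275.16156663 267.69300632]
scene crop [306.63545326 461.23631702]
scene crop [311.0907321  435.72281312]
axis top: wrist [273.37667375 276.46987837] scene [309.11264198 430.0211545 ]
```

>>> arm_command([
  [0,0,0,0],
  [0,0,0,0],
  [0,0,0,0],
  [0,0,0,0],
  [0,0,0,0],
], fingers=0, newtons=40)

```text
time: 4.42
tool_pos: [0.6502, 0.126, 0.0627]
tcp_rot: [-1.571, 0.028, -0.028]
wrist_force: [-0.0, -0.0, -0.2]
width: -0.002
```

```bash
python3 - <<'E'
from h import *
c=save('wrist','w3')
s=save('scene','s3')
crop('s3','s3c',290,120,430,250,5)
print(state())
E
```

```text
({'time': 4.525, 'q': array([ 1.53814605e-01,  3.57032166e-01,  1.76048899e+00, -3.83183703e-05,
        1.02413367e+00,  1.88801756e-01]), 'joint_vel': array([-0.00137062, -0.00140663, -0.00081449, -0.00056649, -0.00080618,
        0.00090074]), 'joint_torque': array([ 1.44589644e-04, -5.25981617e+01, -3.28388858e+01, -1.08644560e-04,
        1.26585990e-03, -7.72769999e-05]), 'tool_pos': array([0.65022949, 0.1259962 , 0.06265343]), 'tcp_rot': array([-1.5706647 ,  0.02750684, -0.02741937]), 'wrist_force': array([ 0.37622531,  0.60720944, -0.08826495]), 'torque': array([ 0.01845285,  0.0108282 , -0.02082837]), 'width': 0.0037501086615039083}, array([[ 9.99388707e-01, -5.64231942e-05,  3.49601035e-02],
       [-3.49601059e-02, -4.18728989e-05,  9.99388708e-01],
       [-5.49248223e-05, -9.99999998e-01, -4.38198631e-05]]), np.float64(-0.03496723126496017))
```

View pics/w3.png

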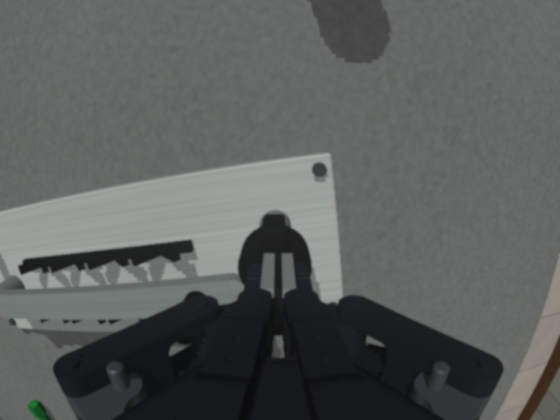

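View pics/s3c.png

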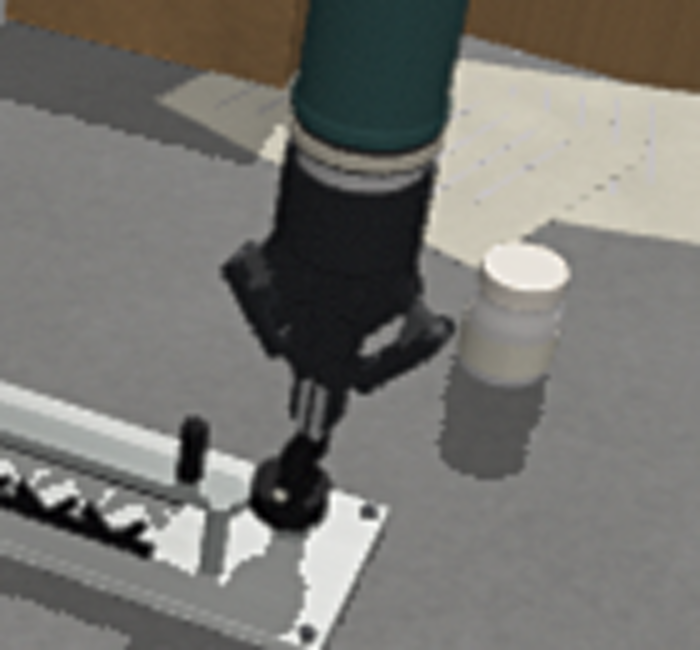

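```bash
cat > ov.py <<'E'
from h import *
from fit import p,cw
def overlay(fn,cam,out,x0,y0,x1,y1,sc,pp=p):
    c=load(fn); im=c['color'][:,:,::-1].copy(); im=cv2.resize(im[y0:y1,x0:x1],None,fx=sc,fy=sc,interpolation=cv2.INTER_CUBIC)
    P=lambda X:tuple(int(v) for v in ((w2pix(c,cw(pp,X))-[x0,y0])*sc))
    a=-cam
    def L(x,y,z): return (270+np.cos(a)*x-np.sin(a)*y,32+np.sin(a)*x+np.cos(a)*y,z)
    for z,col in [(58,(0,255,255)),(86,(0,0,255))]:
        pts=[P(L(x,y,z)) for x,y in [(-22,-6),(22,-6),(22,6),(-22,6)]]
        for i in range(4): cv2.line(im,pts[i],pts[(i+1)%4],col,1)
    pts=[P(L(12+22*np.cos(t),22*np.sin(t),58)) for t in np.linspace(0,6.28,40)]
    cv2.polylines(im,[np.array(pts)],True,(0,255,0),1)
    cv2.imwrite('pics/'+out+'.png',im)
if __name__=='__main__':
    overlay('s2_',1.716,'ov1',290,120,430,250,5)
    overlay('w2',1.716,'ov2',200,150,360,350,4)
E
python3 ov.py
```

```text
(no output)
```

View pics/ov1.png

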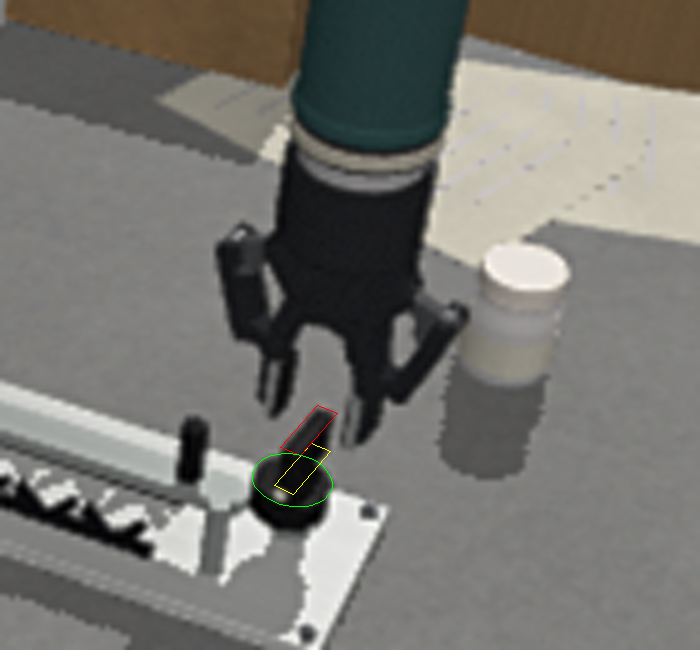

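View pics/ov2.png

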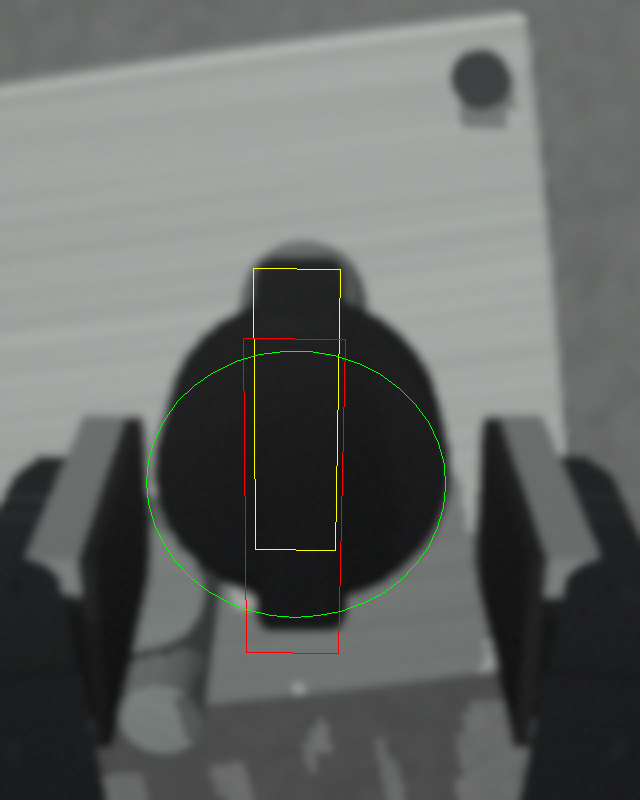

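```bash
python3 - <<'E'
from h import *
from fit import p,cw
for fn in ['w1','w2']:
  c=load(fn); print(fn,c['tp'])
  for P in [(315,77,12),(315,-53,12),(240,-19,62),(238,0,54),(306,68,12)]: print(P,w2pix(c,cw(p,P)).round(1), w2pix(c,cw(p,P)-[0,0,.02]).round(1))
E
python3 - <<'E'
from h import *
crop('s3','s3d',330,180,380,230,12); crop('w3','w3d',200,200,360,320,5)
E
```

```text
w1 [0.64468087 0.12010137 0.20511159]
(315, 77, 12) [310.9 133.7] [309.2 133. ]
(315, -53, 12) [333.1 241.5] [330.6 235.7]
(240, -19, 62) [263.6 245. ] [264.4 238.1]
(238, 0, 54) [257.6 225.8] [258.7 220. ]
(306, 68, 12) [304.7 143.3] [303.4 142.1]
w2 [0.64980343 0.12592921 0.06200999]
(315, 77, 12) [331.9 156.6] [327.6 153.6]
(315, -53, 12) [344.4 318.5] [340.4 305.6]
(240, -19, 62) [238.6 333.8] [241.7 316.5]
(238, 0, 54) [231.2 302.9] [235.  287.7]
(306, 68, 12) [320.3 171.3] [316.9 167.1]
```

View pics/s3d.png

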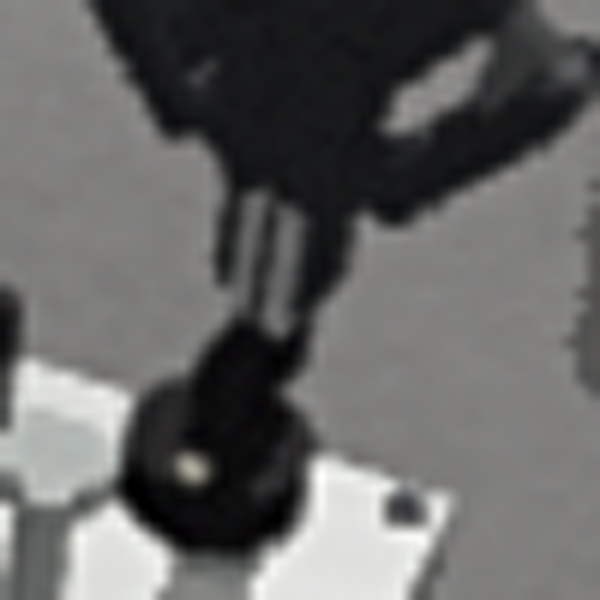

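View pics/w3d.png

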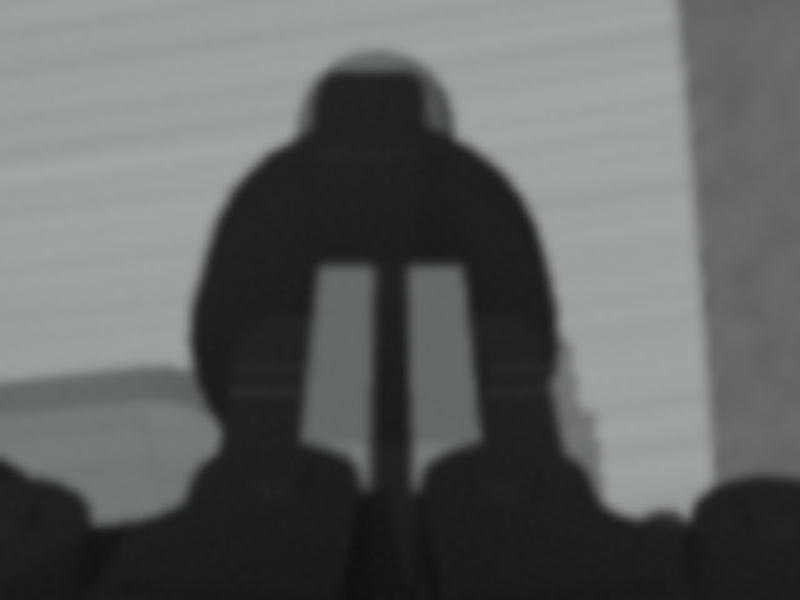

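>>> arm_command([
  [0,0.001,0,0],
  [0,0.001,0,0],
  [0,0,0,0],
])

```text
time: 4.9
tool_pos: [0.6503, 0.126, 0.0606]
tcp_rot: [-1.571, 0.028, -0.027]
wrist_force: [-1.1, 0.6, 0.6]
width: 0.002
```

```bash
python3 - <<'E'
from h import *
plan((.6496,.126,.062),-.043)
s=load('scene0'); print(-s['R'].T@s['t'])
save('top','t3'); crop('t3','t3c',200,110,300,200,7)
E
```

```text
t 4.90 pos [0.6503 0.126  0.0606] yaw -0.035 q6 0.19 q1 0.15 F [-1.1  0.6  0.6] w 0.2mm
 shift tool axes (no turn first): [-0.0007 -0.0014  0.    ] dist 0.002
 turn 0.008 (mod pi alt -3.134), rows >=1, q6 after roughly
 shift in axes after turn: [-0.0007 -0.0014  0.    ]
[ 0.9172755  -0.6665695   0.77492836]
```

View pics/t3c.png

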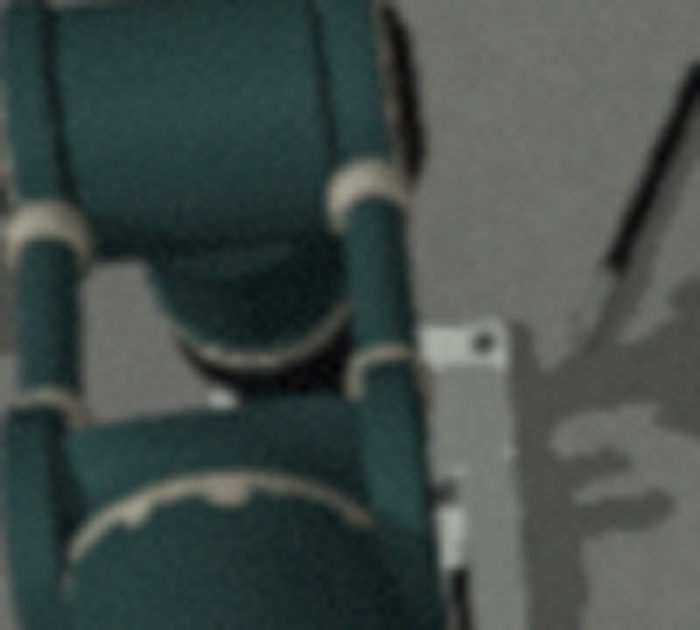

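```bash
python3 - <<'E'
from h import *
c=load('s2_');im=cv2.resize(c['color'][180:240,330:390,::-1],None,fx=10,fy=10,interpolation=cv2.INTER_CUBIC)
for z,col in [(.062,(0,0,255)),(.070,(0,255,255)),(.08,(0,255,0)),(.09,(255,0,0))]:
  for dx in (-.02,.02):
    for dy in (-.011,.011):
      q=(w2pix(c,np.array([.65+dx,.126+dy,z]))-[330,180])*10; cv2.circle(im,tuple(int(v) for v in q),4,col,-1)
cv2.imwrite('pics/ov3.png',im)
E
```

```text
(no output)
```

View pics/ov3.png

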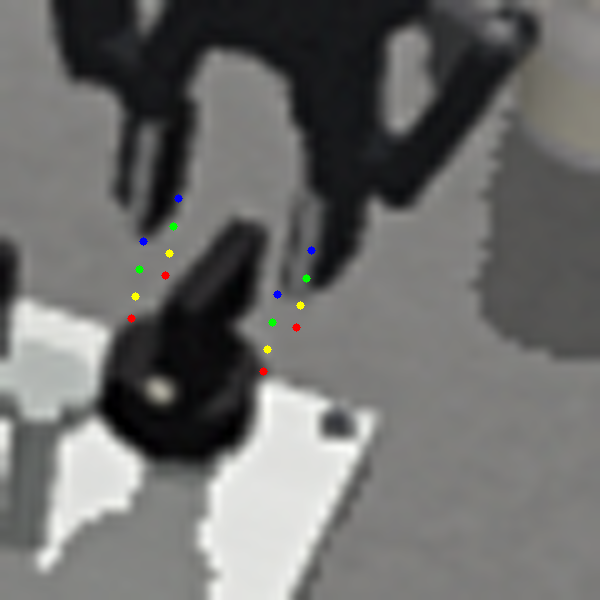

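>>> arm_command([
  [0,0,0,0],
  [0,0,0,0],
  [0,0,0,0],
  [0,0,0,0],
  [0,0.005,0,0],
  [0,0.005,0,0],
  [0,0.005,0,0],
  [0,0.005,0,0],
  [0,0,0,0],
], fingers=0.05)

```text
time: 6.08
tool_pos: [0.6496, 0.1259, 0.0398]
tcp_rot: [-1.571, 0.029, -0.026]
wrist_force: [0.0, -0.8, 0.3]
width: 0.588
```

```bash
python3 - <<'E'
from h import *
plan((.6496,.126,.062),-.043)
c=save('scene','s4'); crop('s4','s4c',330,180,390,240,10)
save('wrist','w4')
E
```

```text
t 6.08 pos [0.6496 0.1259 0.0398] yaw -0.035 q6 0.19 q1 0.15 F [ 0.  -0.8  0.3] w 50.2mm
 shift tool axes (no turn first): [-0.     -0.0222  0.0001] dist 0.022
 turn 0.008 (mod pi alt -3.134), rows >=1, q6 after roughly
 shift in axes after turn: [-0.     -0.0222  0.0001]
```

View pics/s4c.png

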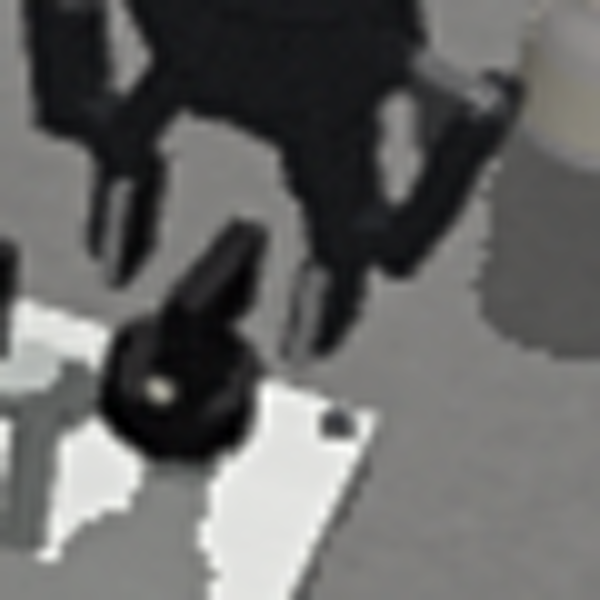

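View pics/w4.png

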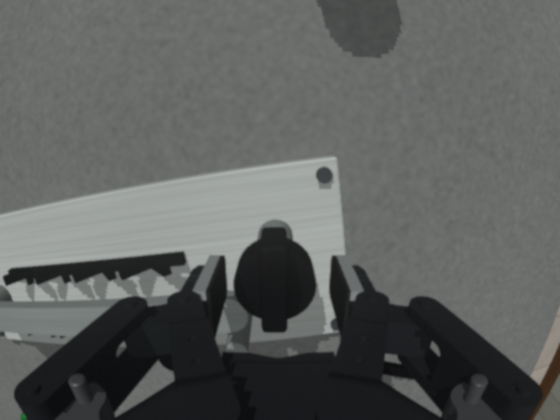

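>>> arm_command([
  [0,0,0,0],
  [0,0,0,0],
  [0,0,0,0],
  [0,0,0,0],
  [0,0,0,0],
  [0,0,0,0],
], fingers=0, newtons=40)

```text
time: 6.92
tool_pos: [0.6482, 0.1261, 0.0411]
tcp_rot: [-1.571, 0.03, -0.024]
wrist_force: [-6.4, -0.3, 5.9]
width: 0.132
```

```bash
python3 - <<'E'
from h import *
plan((.6496,.126,.062),-.043)
c=save('scene','s5'); crop('s5','s5c',330,180,390,240,10)
E
```

```text
t 6.92 pos [0.6482 0.1261 0.0411] yaw -0.035 q6 0.19 q1 0.15 F [-6.4 -0.3  5.9] w 11.3mm
 shift tool axes (no turn first): [ 0.0013 -0.0209 -0.0001] dist 0.021
 turn 0.008 (mod pi alt -3.133), rows >=1, q6 after roughly
 shift in axes after turn: [ 0.0013 -0.0209 -0.0001]
```

View pics/s5c.png

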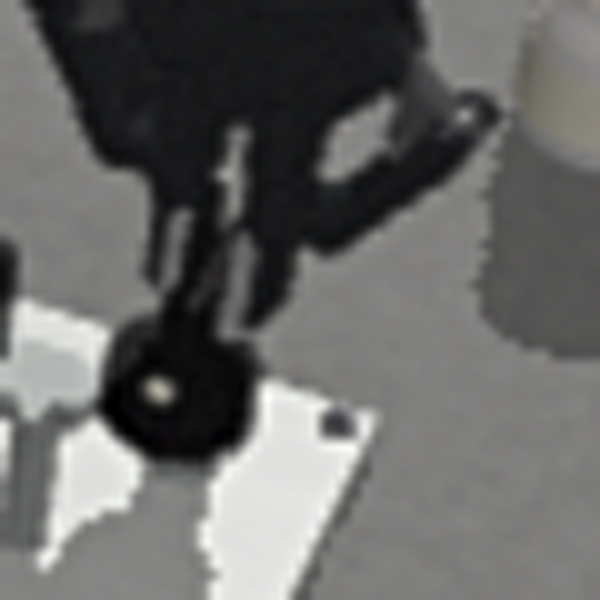

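>>> arm_command([
  [-0.0014,0,0,-0.05],
  [0,0,0,-0.1],
  [0,0,0,-0.15],
  [0,0,0,-0.15],
  [0,0,0,-0.15],
])

```text
time: 7.6
tool_pos: [0.6472, 0.1259, 0.0412]
tcp_rot: [-1.524, -0.444, 0.449]
wrist_force: [-5.6, -0.4, 5.9]
width: 0.128
```

```bash
python3 - <<'E'
from h import *
plan((.6482,.126,.040),.5)
c=save('scene','s6'); crop('s6','s6c',330,180,390,240,10)
E
```

```text
t 7.60 pos [0.6472 0.1259 0.0412] yaw 0.570 q6 -0.42 q1 0.15 F [-5.6 -0.4  5.9] w 10.9mm
 shift tool axes (no turn first): [ 0.0008  0.0012 -0.0005] dist 0.002
 turn 0.070 (mod pi alt -3.072), rows >=1, q6 after roughly
 shift in axes after turn: [ 0.0009  0.0012 -0.0004]
```

View pics/s6c.png

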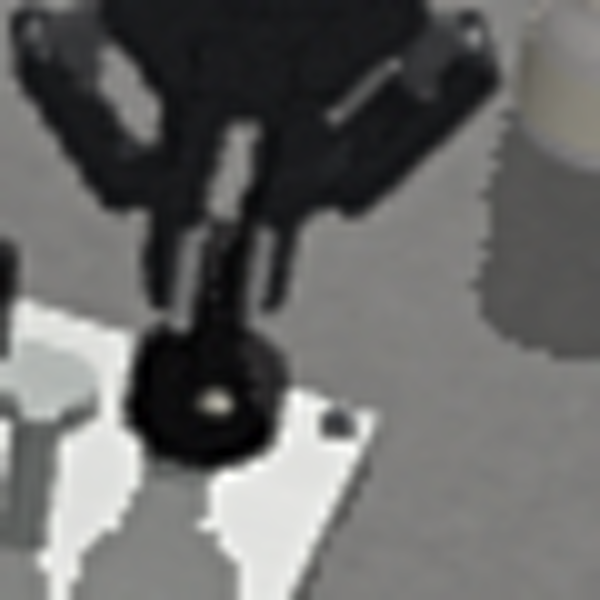

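>>> arm_command([
  [0,0,0,-0.15],
  [0,0,0,-0.15],
  [0,0,0,-0.15],
  [0,0,0,-0.15],
  [0,0,0,0],
])

```text
time: 8.28
tool_pos: [0.6465, 0.1252, 0.0412]
tcp_rot: [-1.372, -0.902, 0.91]
wrist_force: [-6.2, -3.8, 7.0]
width: 0.132
```

>>> arm_command([
  [0,0,0,0],
  [0,0,0,0],
  [0,0,0,0],
  [0,-0.03,0,0],
  [0,-0.03,0,0],
  [0,-0.03,0,0],
  [0,0,0,0],
], fingers=0.04)

```text
time: 9.15
tool_pos: [0.6516, 0.1265, 0.1344]
tcp_rot: [-1.377, -0.911, 0.9]
wrist_force: [0.1, 0.2, -0.4]
width: 0.467
```

```bash
python3 - <<'E'
from h import *
from fit import p,cw
P=cw(p,(215,0,92)); plan((P[0],P[1],.13),p[2]-np.pi/2)
c=save('scene','s7'); crop('s7','s7c',300,160,400,240,7)
save('wrist','w7')
E
```

```text
t 9.15 pos [0.6516 0.1265 0.1344] yaw 1.165 q6 -1.01 q1 0.15 F [ 0.1  0.2 -0.4] w 39.9mm
 shift tool axes (no turn first): [-0.0584  0.004   0.0339] dist 0.068
 turn -0.508 (mod pi alt 2.634), rows >=3, q6 after roughly
 shift in axes after turn: [-0.0346  0.004   0.0581]
```

View pics/s7c.png

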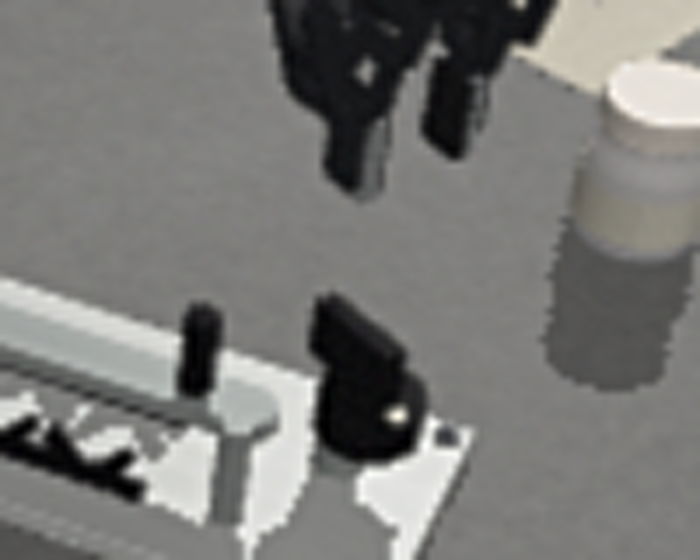

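View pics/w7.png

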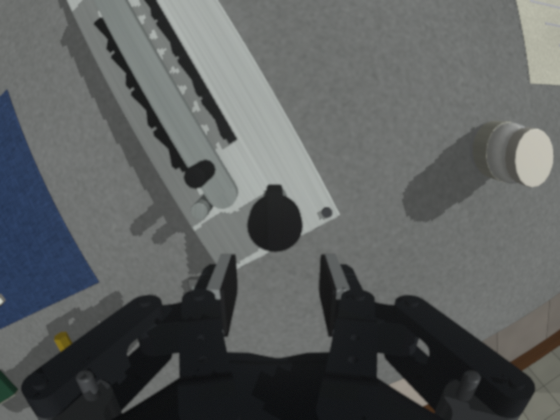

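>>> arm_command([
  [0,0,0,0.175],
  [0,0,0,0.175],
  [0,0,0,0.175],
  [0,0,0,0.175],
  [0,0,0,0.175],
  [0,0,0,0.175],
  [0,0,0,0.175],
  [0,0,0,0.175],
  [0,0,0,0.175],
  [0,0,0,0.175],
  [0,0,0,0.175],
  [0,0,0,0.175],
  [0,0,0,0.175],
  [0,0,0,0.175],
  [0,0,0,0.18],
  [0,0,0,0],
])

```text
time: 11.25
tool_pos: [0.6475, 0.1259, 0.1284]
tcp_rot: [-1.261, 1.132, -1.128]
wrist_force: [-1.0, 0.0, -0.3]
width: 0.469
```

```bash
python3 - <<'E'
from h import *
from fit import p,cw
P=cw(p,(215,0,92)); plan((P[0]-.001,P[1]+.001,.13),p[2]-np.pi/2)
E
```

```text
t 11.25 pos [0.6475 0.1259 0.1284] yaw -1.463 q6 1.62 q1 0.15 F [-1.   0.  -0.3] w 40.0mm
 shift tool axes (no turn first): [ 0.0329 -0.0014 -0.0549] dist 0.064
 turn 0.005 (mod pi alt -3.136), rows >=1, q6 after roughly
 shift in axes after turn: [ 0.0332 -0.0014 -0.0548]
```

>>> arm_command([
  [0.0165,0,-0.0275,0],
  [0.0165,0,-0.0275,0],
  [0,0,0,0],
  [0,0,0,0],
])

```text
time: 11.75
tool_pos: [0.5978, 0.0875, 0.1303]
tcp_rot: [-1.258, 1.13, -1.13]
wrist_force: [0.4, -0.0, 1.7]
width: 0.466
```

```bash
python3 - <<'E'
from h import *
from fit import p,cw
P=cw(p,(215,0,92)); plan((P[0]-.001,P[1]+.001,.13),p[2]-np.pi/2)
c=save('wrist','w8'); print(w2pix(c,cw(p,(215,0,92))),w2pix(c,cw(p,(215,0,54))))
crop('w8','w8c',200,130,360,290,5)
c=save('scene','s8'); crop('s8','s8c',280,120,380,220,7)
E
```

```text
t 11.75 pos [0.5978 0.0875 0.1303] yaw -1.463 q6 1.57 q1 0.10 F [ 0.4 -0.   1.7] w 39.8mm
 shift tool axes (no turn first): [ 0.0001  0.0003 -0.0014] dist 0.001
 turn 0.005 (mod pi alt -3.137), rows >=1, q6 after roughly
 shift in axes after turn: [ 0.0002  0.0003 -0.0014]
[281.50486968 230.81994652] [280.99696573 214.63552103]
```

View pics/w8c.png

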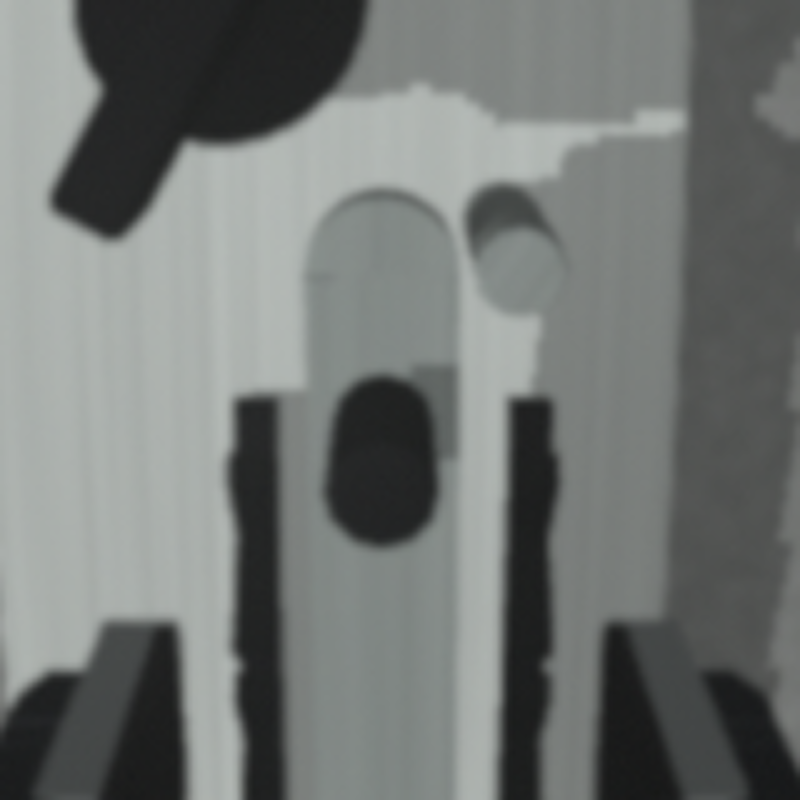

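View pics/s8c.png

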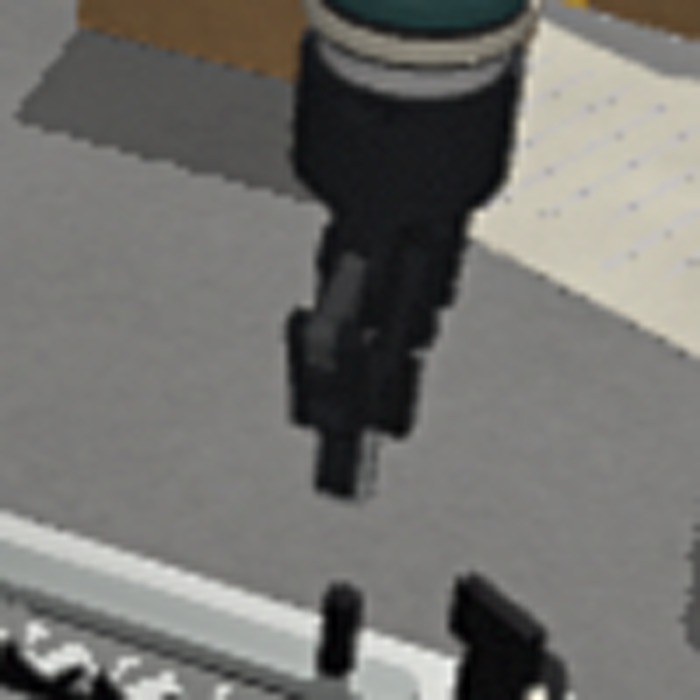

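>>> arm_command([
  [-0.0015,0.02,0,0],
  [0,0.03,0,0],
  [0,0.02,0,0],
  [0,0.015,0,0],
  [0,0,0,0],
])

```text
time: 12.48
tool_pos: [0.5962, 0.0889, 0.0438]
tcp_rot: [-1.26, 1.133, -1.129]
wrist_force: [-0.9, -0.0, -0.3]
width: 0.468
```

>>> arm_command([
  [0,0,0,0],
  [0,0,0,0],
  [0,0,0,0],
  [0,0,0,0],
  [0,0,0,0],
], fingers=0, newtons=30)

```text
time: 13.1
tool_pos: [0.5986, 0.089, 0.0468]
tcp_rot: [-1.256, 1.129, -1.132]
wrist_force: [1.5, 0.2, 4.9]
width: 0.172
```

```bash
python3 - <<'E'
from h import *
from fit import p,cw
P=cw(p,(215,0,92)); plan((P[0]-.001,P[1]+.001,.13),p[2]-np.pi/2)
c=save('wrist','w9'); crop('w9','w9c',180,130,380,290,4)
E
```

```text
t 13.10 pos [0.5986 0.089  0.0468] yaw -1.465 q6 1.57 q1 0.11 F [1.5 0.2 4.9] w 14.7mm
 shift tool axes (no turn first): [ 0.0015 -0.0832 -0.0021] dist 0.083
 turn 0.003 (mod pi alt -3.138), rows >=1, q6 after roughly
 shift in axes after turn: [ 0.0015 -0.0832 -0.0021]
```

View pics/w9c.png

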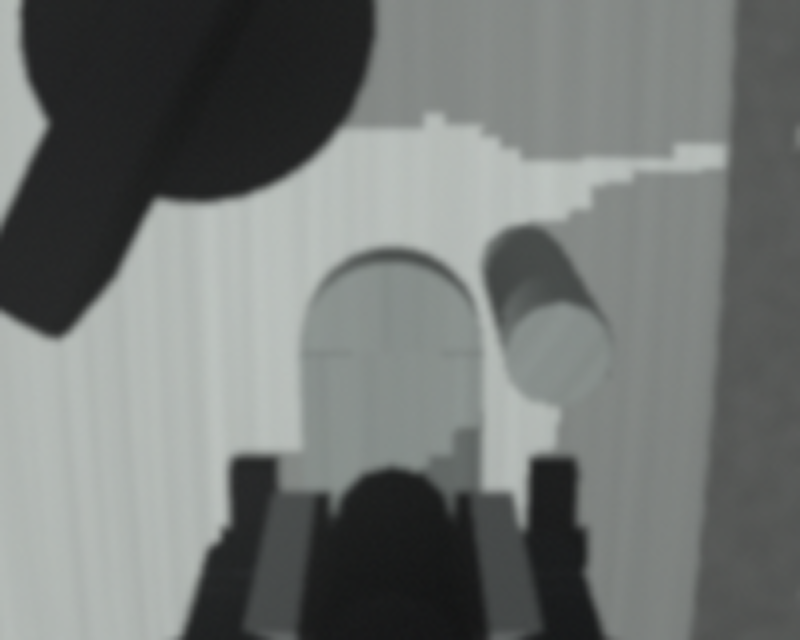

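>>> arm_command([
  [-0.01073,0,-0.00027,-0.05],
  [-0.02146,0,-0.00107,-0.1],
  [-0.02146,0,-0.00107,-0.1],
  [-0.02146,0,-0.00107,-0.1],
  [-0.02146,0,-0.00107,-0.1],
])

```text
time: 13.78
tool_pos: [0.5667, 0.1802, 0.0467]
tcp_rot: [-1.423, 0.787, -0.789]
wrist_force: [-1.5, -1.1, 8.2]
width: 0.177
```

```bash
python3 - <<'E'
from h import *
from fit import p,cw
P=cw(p,(215*np.cos(.45),215*np.sin(.45),92)); plan((P[0]-.002,P[1]+.0027,.0468),p[2]-np.pi/2+.45)
c=save('scene','s9'); crop('s9','s9c',230,120,390,250,5)
E
```

```text
t 13.78 pos [0.5667 0.1802 0.0467] yaw -1.011 q6 1.28 q1 0.27 F [-1.5 -1.1  8.2] w 15.1mm
 shift tool axes (no turn first): [-0.0008 -0.0001 -0.002 ] dist 0.002
 turn 0.007 (mod pi alt -3.134), rows >=1, q6 after roughly
 shift in axes after turn: [-0.0008 -0.0001 -0.002 ]
```

View pics/s9c.png

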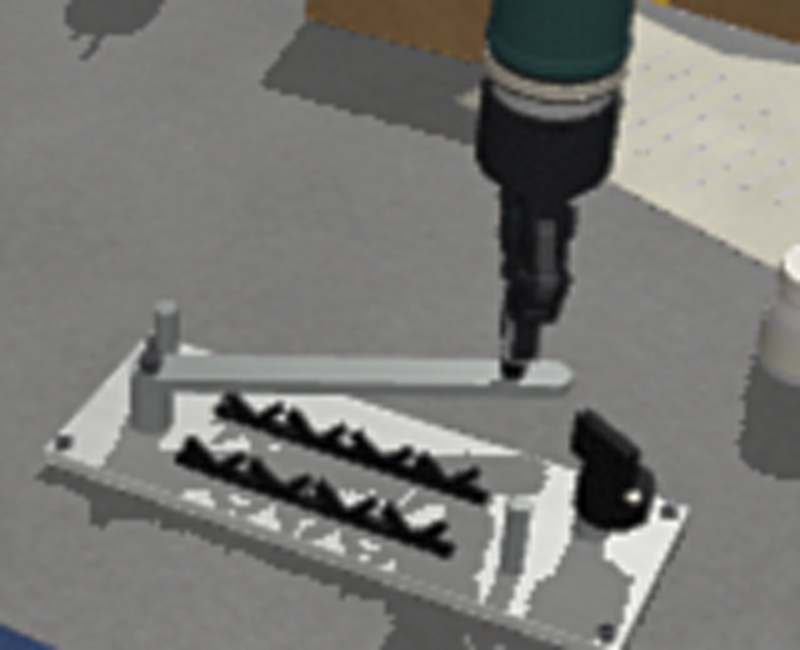

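Works well; continue the swing.

>>> arm_command([
  [-0.02146,0,-0.00107,-0.1],
  [-0.02146,0,-0.00107,-0.1],
  [-0.02146,0,-0.00107,-0.1],
  [-0.02146,0,-0.00107,-0.1],
  [-0.02146,0,-0.00107,-0.1],
  [-0.02146,0,-0.00107,-0.1],
  [-0.02146,0,-0.00107,-0.1],
  [-0.02146,0,-0.00107,-0.1],
  [-0.02146,0,-0.00107,-0.1],
  [-0.02146,0,-0.00107,-0.1],
  [-0.009,0,-0.0003,-0.04],
  [0,0,0,0],
])

```text
time: 15.32
tool_pos: [0.3777, 0.2816, 0.0467]
tcp_rot: [-1.57, -0.021, 0.02]
wrist_force: [-1.8, 0.3, 7.3]
width: 0.173
```

```bash
python3 - <<'E'
from h import *
from fit import p,cw
P=cw(p,(215*np.cos(1.5),215*np.sin(1.5),92)); plan((P[0]-.002,P[1]+.0027,.0468),p[2]-np.pi/2+1.5)
c=save('scene','s10'); crop('s10','s10c',230,120,390,250,5)
E
```

```text
t 15.32 pos [0.3777 0.2816 0.0467] yaw 0.026 q6 0.56 q1 0.59 F [-1.8  0.3  7.3] w 14.8mm
 shift tool axes (no turn first): [-0.0028 -0.0001  0.0004] dist 0.003
 turn -0.005 (mod pi alt 3.136), rows >=1, q6 after roughly
 shift in axes after turn: [-0.0028 -0.0001  0.0004]
```

View pics/s10c.png

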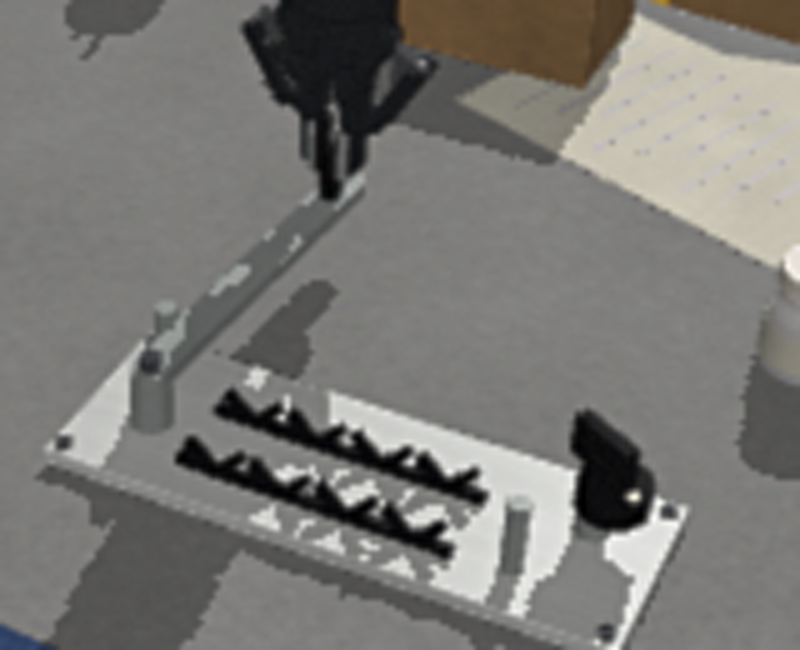

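>>> arm_command([
  [-0.004,0,0,0],
  [-0.003,0,0,0],
  [0,0,0,0],
])

```text
time: 15.75
tool_pos: [0.3759, 0.2816, 0.047]
tcp_rot: [-1.569, -0.029, 0.013]
wrist_force: [12.8, -1.5, -3.8]
width: 0.167
```

```bash
python3 - <<'E'
from h import *
from fit import p,cw
P=cw(p,(215*np.cos(1.5),215*np.sin(1.5),92)); plan((P[0]-.002,P[1]+.0027,.0468),p[2]-np.pi/2+1.5)
E
```

```text
t 15.75 pos [0.3759 0.2816 0.047 ] yaw 0.027 q6 0.57 q1 0.59 F [12.8 -1.5 -3.8] w 14.2mm
 shift tool axes (no turn first): [-0.0011  0.0001  0.0003] dist 0.001
 turn -0.004 (mod pi alt 3.137), rows >=1, q6 after roughly
 shift in axes after turn: [-0.0011  0.0001  0.0003]
```

>>> arm_command([
  [0.002,0,0,0],
  [0,0,0,0],
  [0,0,0,0],
  [0,0,0,0],
  [0,-0.02,0,0],
  [0,-0.04,0,0],
  [0,-0.05,0,0],
  [0,-0.03,0,0],
  [0,0,0,0],
], fingers=0.045)

```text
time: 16.88
tool_pos: [0.3748, 0.2822, 0.1888]
tcp_rot: [-1.567, -0.024, 0.016]
wrist_force: [-0.6, 1.3, 0.0]
width: 0.525
```

```bash
python3 - <<'E'
from h import *
plan((.487,-.300,.18),-1.38)
c=save('scene','s11'); 
E
```

```text
t 16.88 pos [0.3748 0.2822 0.1888] yaw 0.025 q6 0.57 q1 0.59 F [-0.6  1.3  0. ] w 44.8mm
 shift tool axes (no turn first): [ 0.0975  0.0073 -0.5849] dist 0.593
 turn 1.405 (mod pi alt -1.736), rows >=8, q6 after roughly
 shift in axes after turn: [ 5.93e-01  7.30e-03 -3.00e-04]
```

View pics/s11.png

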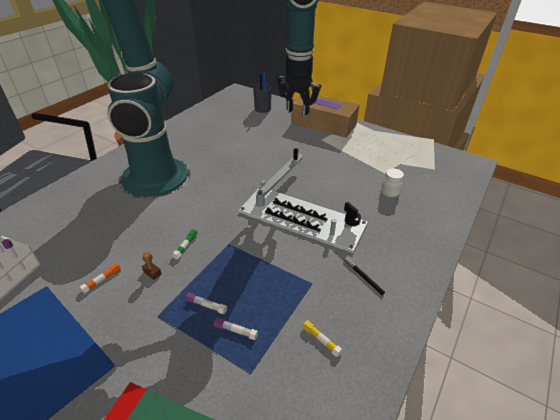

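>>> arm_command([
  [0.0081,0.0006,-0.0487,0],
  [0.0081,0.0006,-0.0487,0],
  [0.0081,0.0006,-0.0487,0],
  [0.0081,0.0006,-0.0487,0],
  [0.0081,0.0006,-0.0487,0],
  [0.0081,0.0006,-0.0487,0],
  [0.0081,0.0006,-0.0487,0],
  [0.0081,0.0006,-0.0487,0],
  [0.0081,0.0006,-0.0487,0],
  [0.0081,0.0006,-0.0487,0],
  [0.0081,0.0006,-0.0487,0],
  [0.0081,0.0006,-0.0487,0],
  [0,0,0,0.1756],
  [0,0,0,0.1756],
  [0,0,0,0.1756],
  [0,0,0,0.1756],
  [0,0,0,0.1756],
  [0,0,0,0.1756],
  [0,0,0,0.1756],
  [0,0,0,0.1756],
])

```text
time: 19.42
tool_pos: [0.4833, -0.2998, 0.1756]
tcp_rot: [-1.292, 1.076, -1.068]
wrist_force: [-0.3, -0.3, -0.3]
width: 0.527
```

```bash
python3 - <<'E'
from h import *
plan((.487,-.300,.18),-1.38)
c=save('wrist','w11'); crop('w11','w11c',160,130,360,290,4)
E
```

```text
t 19.43 pos [ 0.4833 -0.2998  0.1756] yaw -1.386 q6 0.79 q1 -0.60 F [-0.3 -0.3 -0.3] w 45.0mm
 shift tool axes (no turn first): [ 0.0008 -0.0045  0.0036] dist 0.006
 turn -0.006 (mod pi alt 3.136), rows >=1, q6 after roughly
 shift in axes after turn: [ 0.0008 -0.0045  0.0035]
```

View pics/w11.png

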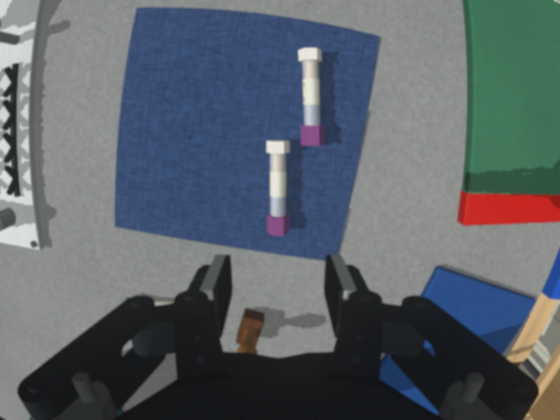

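View pics/w11c.png

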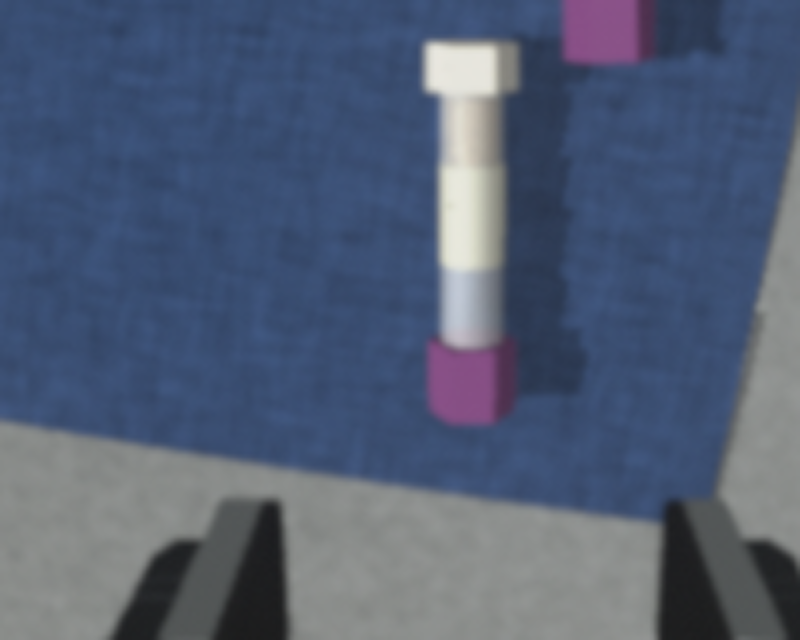

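```bash
python3 - <<'E'
from h import *
c=load('w11')
q=lambda u,v,z: pix2w(c,160+u/4,130+v/4,z)
a=q(472,345,.018);b=q(471.5,94,.019);print(a,b,np.hypot(*(a-b)[:2]))
m=(a+b)/2; ax=np.arctan2(*(b-a)[1::-1]); print('mid',m,'axis ang',ax)
a2=pix2w(c,312,126,.018);b2=pix2w(c,310,60,.019);print('A',(a2+b2)/2,np.arctan2(*(b2-a2)[1::-1]),np.hypot(*(a2-b2)[:2]))
plan((m[0],m[1],.10),ax-np.pi/2)
E
```

```text
[ 0.45667589 -0.30336948  0.018     ] [ 0.52107636 -0.29108717  0.019     ] 0.06556123516244215
mid [ 0.48887613 -0.29722832  0.0185    ] axis ang 0.18845456351595732
A [ 0.58709587 -0.3118003   0.0185    ] 0.2217780818049583 0.06655031511120756
t 19.48 pos [ 0.4833 -0.2998  0.1756] yaw -1.391 q6 0.79 q1 -0.60 F [ 0.  -0.2 -0.7] w 44.7mm
 shift tool axes (no turn first): [-0.0013  0.0756  0.0062] dist 0.076
 turn -0.008 (mod pi alt 3.133), rows >=1, q6 after roughly
 shift in axes after turn: [-0.0013  0.0756  0.0062]
```

>>> arm_command([
  [-0.0013,0.02,0.0062,-0.008],
  [0,0.04,0,0],
  [0,0.04,0,0],
  [0,0.04,0,0],
  [0,0.015,0,0],
  [0,0,0,0],
], fingers=0.045)

```text
time: 20.23
tool_pos: [0.4892, -0.2973, 0.0213]
tcp_rot: [-1.298, 1.064, -1.057]
wrist_force: [-0.9, 0.0, -0.1]
width: 0.525
```

```bash
python3 - <<'E'
from h import *
plan((.4889,-.2972,.0),-1.38)
c=save('wrist','w12'); crop('w12','w12c',160,180,400,340,3)
c=save('scene','s12'); crop('s12','s12c',150,220,310,350,5)
for z in (.0,.02,.03,.04,.05):
  print(z,[(w2pix(c,c['tp']+R*np.array([np.cos(-1.394),np.sin(-1.394),0])+np.array([0,0,z-c['tp'][2]]))-[150,220])*5 for R in (-.0225,.0225)])
E
```

```text
t 20.23 pos [ 0.4892 -0.2973  0.0213] yaw -1.370 q6 0.78 q1 -0.59 F [-0.9  0.  -0.1] w 44.9mm
 shift tool axes (no turn first): [-0.0001  0.0213 -0.0002] dist 0.021
 turn 0.010 (mod pi alt -3.132), rows >=1, q6 after roughly
 shift in axes after turn: [-0.0001  0.0213 -0.0002]
0.0 [array([320.10852283, 397.80045652]), array([270.85945953, 472.27141859])]
0.02 [array([315.79412917, 372.23029086]), array([265.65805838, 446.90186722])]
0.03 [array([313.59004545, 359.16732295]), array([262.99880723, 433.93151429])]
0.04 [array([311.35379134, 345.91369039]), array([260.29934179, 420.76501837])]
0.05 [array([309.08465732, 332.46518812]), array([257.55874292, 407.39789634])]
```

View pics/w12c.png

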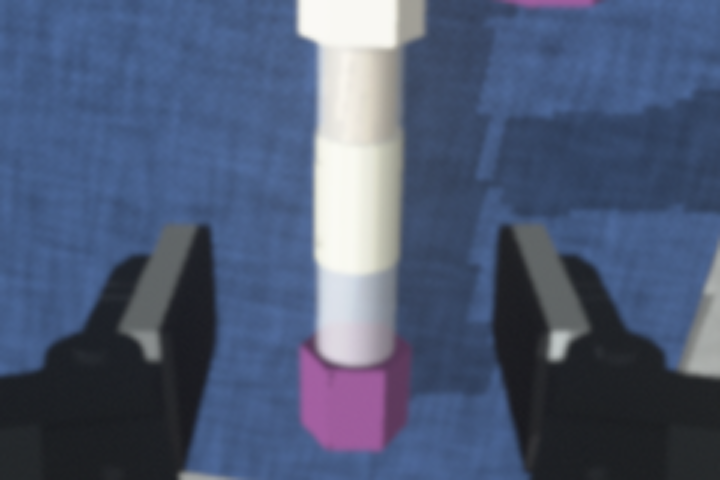

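View pics/s12c.png

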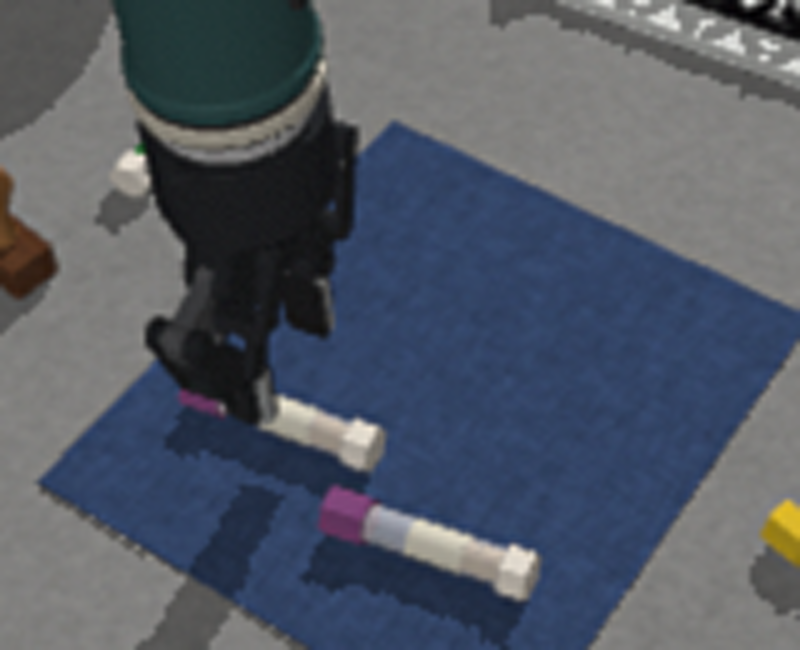

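>>> arm_command([
  [0,0.015,0,-0.008],
  [0,0.01,0,0],
  [0,0.005,0,0],
  [0,0.002,0,0],
  [0,0,0,0],
])

```text
time: 20.95
tool_pos: [0.4906, -0.2985, -0.0086]
tcp_rot: [-1.3, 1.056, -1.055]
wrist_force: [-0.5, 0.1, 0.3]
width: 0.526
```

```bash
python3 - <<'E'
from h import *
plan((.4889,-.2972,.0),-1.38)
c=save('scene','s13'); crop('s13','s13c',150,220,310,350,5)
E
```

```text
t 20.95 pos [ 0.4906 -0.2985 -0.0086] yaw -1.364 q6 0.77 q1 -0.59 F [-0.5  0.1  0.3] w 44.9mm
 shift tool axes (no turn first): [-0.0016 -0.0086 -0.0014] dist 0.009
 turn 0.016 (mod pi alt -3.125), rows >=1, q6 after roughly
 shift in axes after turn: [-0.0016 -0.0086 -0.0014]
```

View pics/s13c.png

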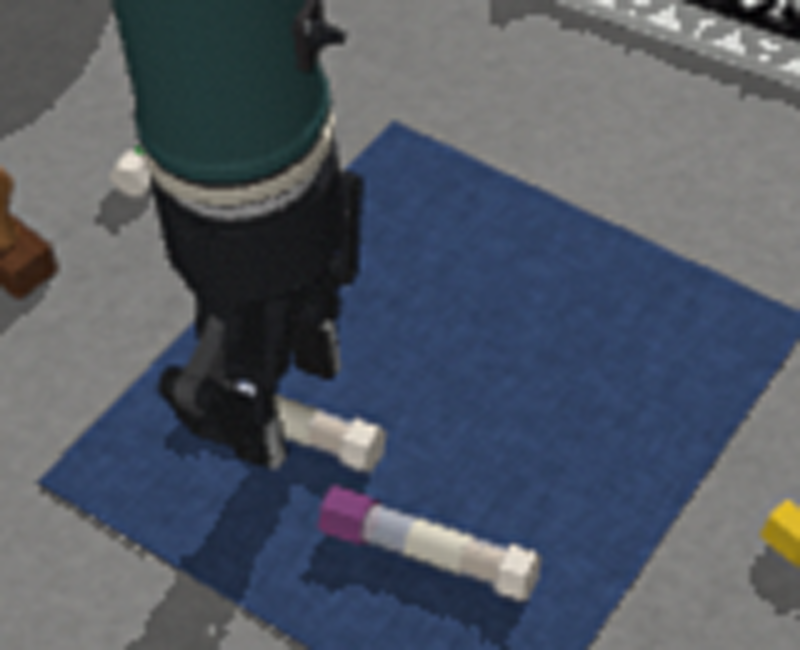

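>>> arm_command([
  [-0.0015,0,-0.001,0],
  [0,0,0,0],
  [0,0,0,0],
  [0,0,0,0],
  [0,0,0,0],
  [0,0,0,0],
], fingers=0, newtons=30)

```text
time: 21.75
tool_pos: [0.4895, -0.2973, -0.0083]
tcp_rot: [-1.3, 1.055, -1.056]
wrist_force: [-0.9, 1.1, 2.9]
width: 0.125
```

```bash
python3 - <<'E'
from h import *
plan((.4889,-.2972,.0),-1.38)
c=save('wrist','w13'); crop('w13','w13c',160,180,400,340,3)
E
```

```text
t 21.75 pos [ 0.4895 -0.2973 -0.0083] yaw -1.364 q6 0.77 q1 -0.59 F [-0.9  1.1  2.9] w 10.6mm
 shift tool axes (no turn first): [-0.0002 -0.0083 -0.0005] dist 0.008
 turn 0.016 (mod pi alt -3.125), rows >=1, q6 after roughly
 shift in axes after turn: [-0.0002 -0.0083 -0.0005]
```

View pics/w13c.png

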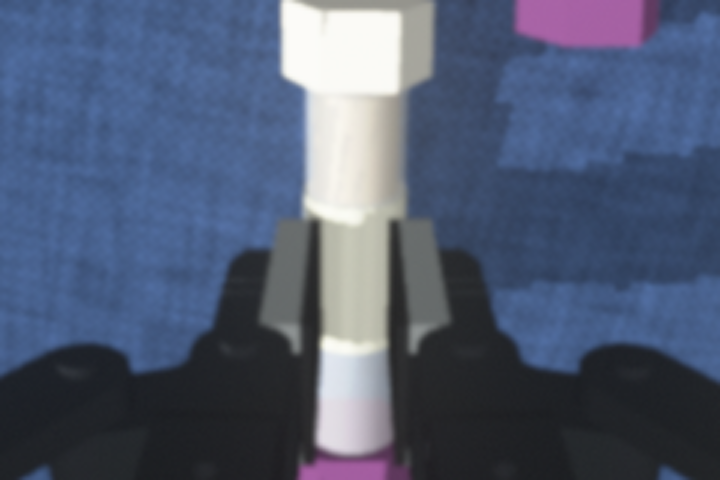

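>>> arm_command([
  [0,0,0,0],
  [0,0,0,0],
  [0,0,0,0],
  [0,0.004,0,0],
  [0,0.004,0,0],
  [0,0.003,0,0],
  [0,0,0,0],
  [0,0,0,0],
], fingers=0.04)

```text
time: 22.8
tool_pos: [0.4894, -0.2972, -0.0195]
tcp_rot: [-1.3, 1.055, -1.055]
wrist_force: [0.0, -0.1, 0.1]
width: 0.47
```

>>> arm_command([
  [0,0,0,0],
  [0,0,0,0],
  [0,0,0,0],
  [0,0,0,0],
  [0,0,0,0],
  [0,0,0,0],
], fingers=0, newtons=30)

```text
time: 23.55
tool_pos: [0.4896, -0.2974, -0.0192]
tcp_rot: [-1.3, 1.055, -1.056]
wrist_force: [-0.2, -0.7, 2.5]
width: 0.174
```

```bash
python3 - <<'E'
from h import *
plan((.4889,-.2972,.0),-1.38)
c=save('wrist','w14'); crop('w14','w14c',160,180,400,340,3)
E
```

```text
t 23.55 pos [ 0.4896 -0.2974 -0.0192] yaw -1.364 q6 0.77 q1 -0.59 F [-0.2 -0.7  2.5] w 14.9mm
 shift tool axes (no turn first): [-0.0003 -0.0192 -0.0006] dist 0.019
 turn 0.016 (mod pi alt -3.125), rows >=1, q6 after roughly
 shift in axes after turn: [-0.0003 -0.0192 -0.0006]
```

View pics/w14c.png

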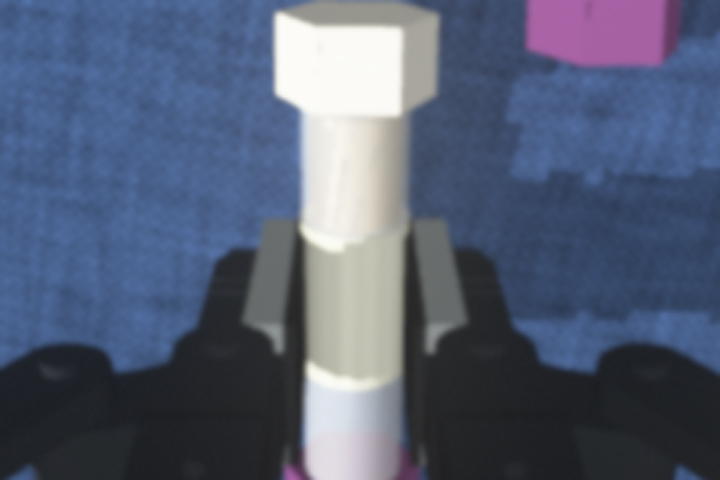

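>>> arm_command([
  [0,-0.01,0,0],
  [0,-0.03,0,0],
  [0,-0.04,0,0],
  [0,-0.04,0,0],
  [0,0,0,0],
])

```text
time: 24.22
tool_pos: [0.4921, -0.299, 0.1051]
tcp_rot: [-1.299, 1.048, -1.062]
wrist_force: [0.8, 0.7, -0.7]
width: 0.168
```

```bash
cat >> fit.py <<'E'
OFF=np.array([-.0012,.0027,0])
def slot(i): return cw(p,(56+42*i,0,29.3))+OFF
E
python3 - <<'E'
from h import *
from fit import *
S=slot(3); print(S); plan((S[0],S[1],.1),p[2])
E
```

```text
[0.56341967 0.08556608 0.0293    ]
t 24.23 pos [ 0.4921 -0.299   0.1051] yaw -1.364 q6 0.77 q1 -0.59 F [ 0.8  0.7 -0.7] w 14.4mm
 shift tool axes (no turn first): [-0.3617  0.0038  0.1489] dist 0.391
 turn -1.466 (mod pi alt 1.676), rows >=9, q6 after roughly
 shift in axes after turn: [0.1102 0.0038 0.3753]
```

>>> arm_command([
  [0,0,0,-0.163],
  [0,0,0,-0.163],
  [0,0,0,-0.163],
  [0,0,0,-0.163],
  [0,0,0,-0.163],
  [0,0,0,-0.163],
  [0,0,0,-0.163],
  [0,0,0,-0.163],
  [0,0,0,-0.163],
  [0.0122,0,0.0417,0],
  [0.0122,0,0.0417,0],
  [0.0122,0,0.0417,0],
  [0.0122,0,0.0417,0],
  [0.0122,0,0.0417,0],
  [0.0122,0,0.0417,0],
  [0.0122,0,0.0417,0],
  [0.0122,0,0.0417,0],
  [0.0122,0,0.0417,0],
  [0,0,0,0],
])

```text
time: 26.6
tool_pos: [0.559, 0.09, 0.0992]
tcp_rot: [-1.569, -0.082, 0.086]
wrist_force: [-0.1, -1.1, -1.1]
width: 0.167
```

```bash
python3 - <<'E'
from h import *
from fit import *
S=slot(3); plan((S[0],S[1],.1),p[2])
c=save('wrist','w15'); crop('w15','w15c',160,180,400,340,3)
c=save('scene','s15'); crop('s15','s15c',230,120,390,250,5)
E
```

```text
t 26.60 pos [0.559  0.09   0.0992] yaw 0.107 q6 0.01 q1 0.12 F [-0.1 -1.1 -1.1] w 14.3mm
 shift tool axes (no turn first): [ 0.0039 -0.0008 -0.0048] dist 0.006
 turn 0.005 (mod pi alt -3.137), rows >=1, q6 after roughly
 shift in axes after turn: [ 0.0039 -0.0008 -0.0048]
```

View pics/w15.png

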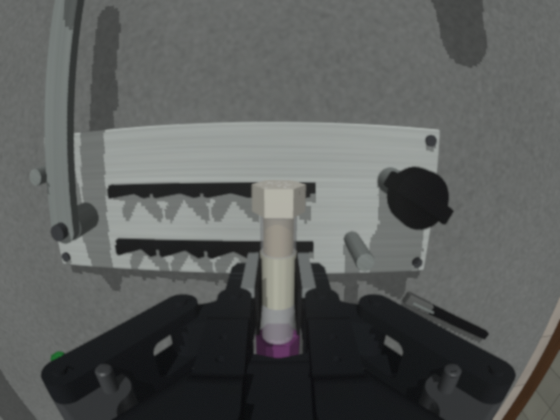

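View pics/s15c.png

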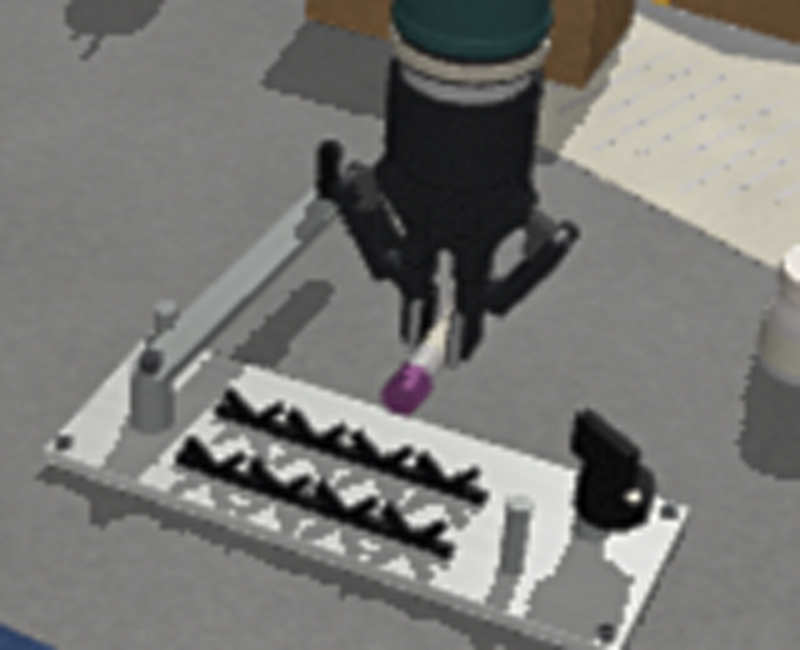

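```bash
python3 - <<'E'
from h import *
crop('w15','w15d',90,150,350,280,3)
E
```

```text
(no output)
```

View pics/w15d.png

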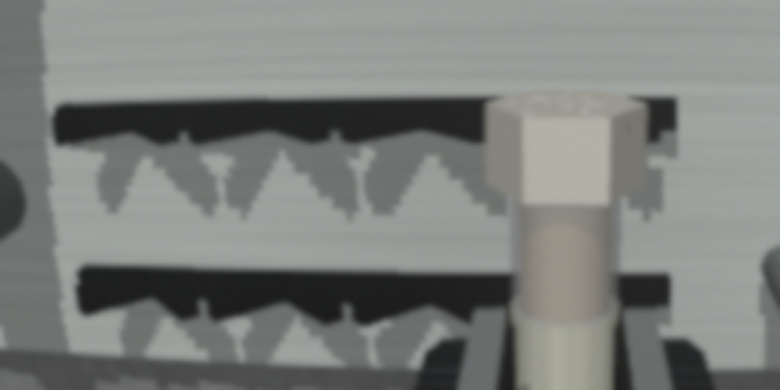

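```bash
python3 - <<'E'
from h import *
from fit import *
c=load('w15')
for (u,v),P in [((185,132),(77,21,33)),((335,130),(119,21,33)),((203,299),(77,-29,33)),((347,304),(119,-29,33))]:
    w=pix2w(c,90+u/3,150+v/3,.033); print(w, w-cw(p,P))
E
```

```text
[0.4609888 0.0985996 0.033    ] [ 2.96430957e-03  5.56161233e-03 -2.77555756e-17]
[0.50149878 0.10306101 0.033     ] [0.00169369 0.00573566 0.        ]
[0.46579612 0.05234637 0.033     ] [0.00266763 0.0090472  0.        ]
[0.50652692 0.05637578 0.033     ] [1.61783646e-03 8.78924250e-03 2.77555756e-17]
```

```bash
python3 - <<'E'
from h import *
from fit import *
c=load('w15')
for (u,v),P in [((185,144),(77,21,33)),((335,144),(119,21,33)),((203,318),(77,-29,33)),((347,323),(119,-29,33))]:
    w=pix2w(c,90+u/3,150+v/3,.033); print(w, w-cw(p,P))
S=slot(3); plan((S[0],S[1],.1),p[2])
E
```

```text
[0.46101749 0.09539295 0.033     ] [2.99299659e-03 2.35496538e-03 2.77555756e-17]
[0.50167981 0.09945994 0.033     ] [0.00187472 0.00213459 0.        ]
[0.46563055 0.04661952 0.033     ] [0.00250207 0.00332034 0.        ]
[0.50667921 0.05084985 0.033     ] [ 1.77012751e-03  3.26331882e-03 -2.77555756e-17]
t 26.70 pos [0.5587 0.0875 0.0992] yaw 0.105 q6 0.01 q1 0.11 F [ 0.4 -0.4 -0.9] w 14.6mm
 shift tool axes (no turn first): [ 0.0045 -0.0008 -0.0024] dist 0.005
 turn 0.002 (mod pi alt -3.139), rows >=1, q6 after roughly
 shift in axes after turn: [ 0.0045 -0.0008 -0.0024]
```

>>> arm_command([
  [0.0052,0,-0.0024,0],
  [0,0.02,0,0],
  [0,0.025,0,0],
  [0,0.02,0,0],
  [0,0,0,0],
  [0,0,0,0],
])

```text
time: 27.45
tool_pos: [0.5656, 0.0854, 0.0356]
tcp_rot: [-1.569, -0.081, 0.081]
wrist_force: [0.1, -0.2, 0.0]
width: 0.175
```

```bash
python3 - <<'E'
from h import *
from fit import *
S=slot(3); plan((S[0]+.001,S[1],-.003),p[2])
c=save('wrist','w16'); crop('w16','w16c',120,130,440,300,2)
c=save('scene','s16'); crop('s16','s16c',270,150,370,250,7)
E
```

```text
t 27.45 pos [0.5656 0.0854 0.0356] yaw 0.103 q6 0.00 q1 0.11 F [ 0.1 -0.2  0. ] w 15.0mm
 shift tool axes (no turn first): [-0.0012  0.0386  0.0003] dist 0.039
 turn 0.001 (mod pi alt -3.141), rows >=1, q6 after roughly
 shift in axes after turn: [-0.0012  0.0386  0.0003]
```

View pics/w16c.png

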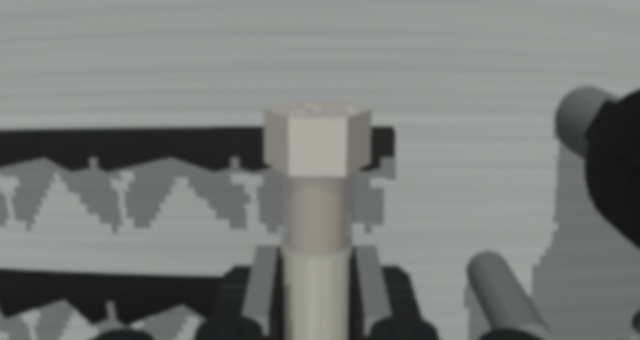

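View pics/s16c.png

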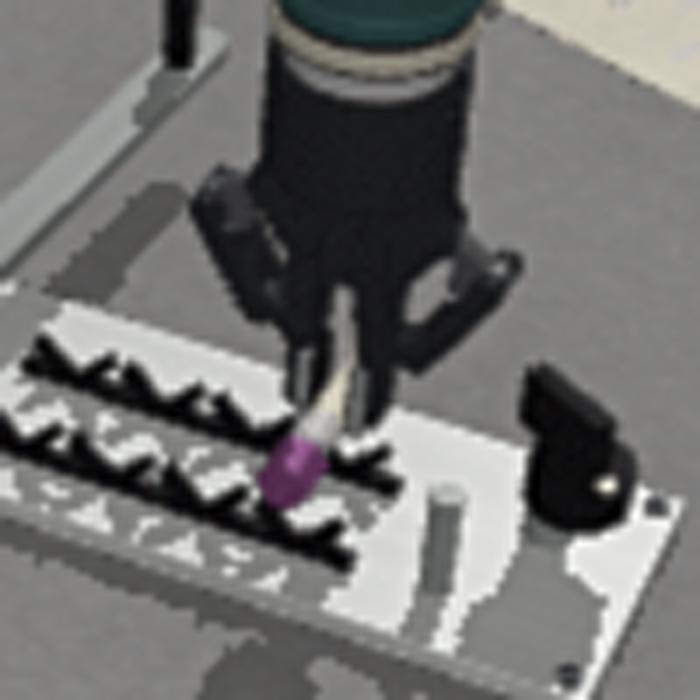

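>>> arm_command([
  [0,0.012,0,0],
  [0,0.012,0,0],
  [0,0.008,0,0],
  [0,0.004,0,0],
  [0,0.0015,0,0],
  [0,0,0,0],
  [0,0,0,0],
])

```text
time: 28.42
tool_pos: [0.5647, 0.0855, -0.0021]
tcp_rot: [-1.569, -0.08, 0.082]
wrist_force: [-2.4, -0.2, 0.8]
width: 0.171
```

```bash
python3 - <<'E'
from h import *
from fit import *
S=slot(3); plan((S[0]+.001,S[1],-.003),p[2])
c=save('wrist','w17'); crop('w17','w17c',120,130,440,300,2)
c=save('scene','s17'); crop('s17','s17c',270,150,370,250,7)
E
```

```text
t 28.43 pos [ 0.5647  0.0855 -0.0021] yaw 0.103 q6 0.00 q1 0.11 F [-2.4 -0.2  0.8] w 14.6mm
 shift tool axes (no turn first): [-0.0003  0.0009  0.0001] dist 0.001
 turn 0.001 (mod pi alt -3.141), rows >=1, q6 after roughly
 shift in axes after turn: [-0.0003  0.0009  0.0001]
```

View pics/w17c.png

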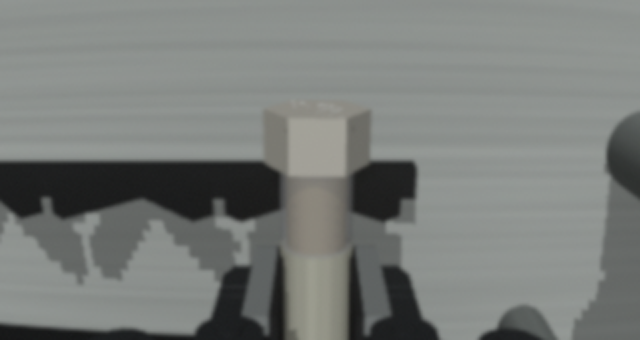

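View pics/s17c.png

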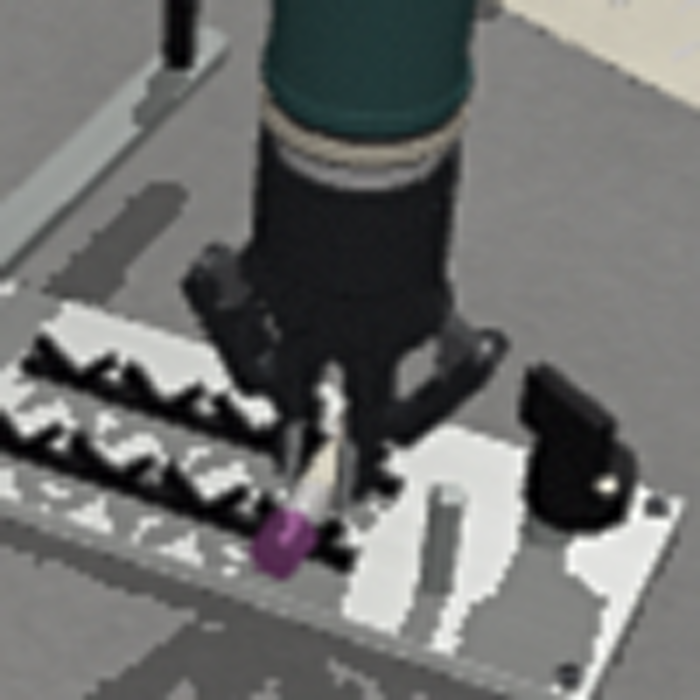

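>>> arm_command([
  [0,0,0,0],
  [0,0,0,0],
  [0,0,0,0],
  [0,0,0,0],
  [0,-0.01,0,0],
  [0,-0.03,0,0],
  [0,-0.05,0,0],
  [0,-0.05,0,0],
  [0,-0.03,0,0],
  [0,0,0,0],
  [0,0,0,0],
], fingers=0.04)

```text
time: 29.9
tool_pos: [0.5647, 0.0855, 0.1674]
tcp_rot: [-1.569, -0.08, 0.082]
wrist_force: [-0.1, -0.7, 0.0]
width: 0.469
```

```bash
python3 - <<'E'
from h import *
plan((.587,-.312,.18),.222-np.pi/2)
c=save('wrist','w18'); crop('w18','w18c',120,130,440,300,2)
c=save('scene','s18'); crop('s18','s18c',270,150,370,250,7)
E
```

```text
t 29.90 pos [0.5647 0.0855 0.1674] yaw 0.103 q6 0.00 q1 0.11 F [-0.1 -0.7  0. ] w 40.1mm
 shift tool axes (no turn first): [-0.0187 -0.0126 -0.3977] dist 0.398
 turn 1.452 (mod pi alt -1.690), rows >=9, q6 after roughly
 shift in axes after turn: [ 0.3927 -0.0126 -0.0657]
```

View pics/w18c.png

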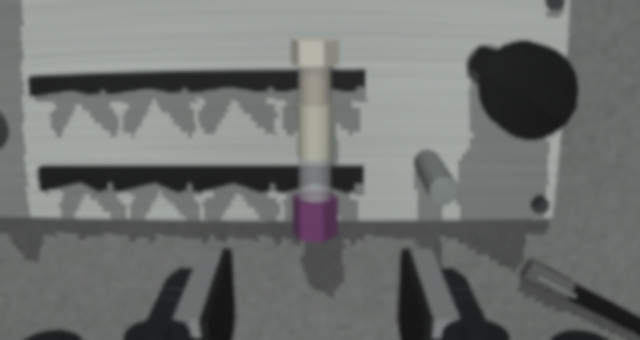

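View pics/s18c.png

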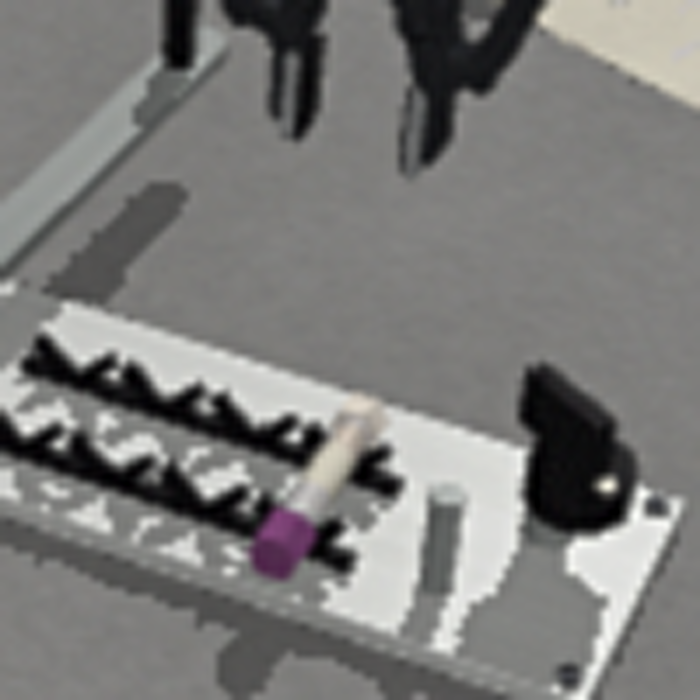

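View pics/s18.png

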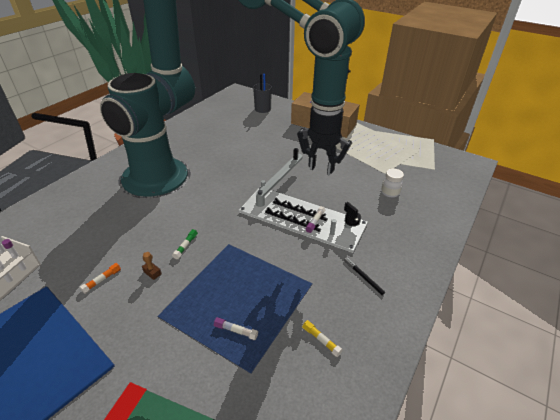

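>>> arm_command([
  [0,0,0,0.1613],
  [0,0,0,0.1613],
  [0,0,0,0.1613],
  [0,0,0,0.1613],
  [0,0,0,0.1613],
  [0,0,0,0.1613],
  [0,0,0,0.1613],
  [0,0,0,0.1613],
  [0,0,0,0.1613],
  [0.0436,0,-0.0073,0],
  [0.0436,0,-0.0073,0],
  [0.0436,0,-0.0073,0],
  [0.0436,0,-0.0073,0],
  [0.0436,0,-0.0073,0],
  [0.0436,0,-0.0073,0],
  [0.0436,0,-0.0073,0],
  [0.0436,0,-0.0073,0],
  [0.0436,0,-0.0073,0],
  [0,0,0,0],
  [0,0,0,0],
])

```text
time: 32.5
tool_pos: [0.5868, -0.3109, 0.1661]
tcp_rot: [-1.306, 1.047, -1.042]
wrist_force: [-0.7, 0.3, 0.6]
width: 0.467
```

```bash
python3 - <<'E'
from h import *
plan((.587,-.312,.18),.222-np.pi/2)
c=save('wrist','w19'); crop('w19','w19c',160,130,360,290,4)
E
```

```text
t 32.50 pos [ 0.5868 -0.3109  0.1661] yaw -1.349 q6 0.82 q1 -0.53 F [-0.7  0.3  0.6] w 39.9mm
 shift tool axes (no turn first): [ 0.0011 -0.0139 -0.0001] dist 0.014
 turn -0.000 (mod pi alt 3.141), rows >=1, q6 after roughly
 shift in axes after turn: [ 0.0011 -0.0139 -0.0001]
```

View pics/w19c.png

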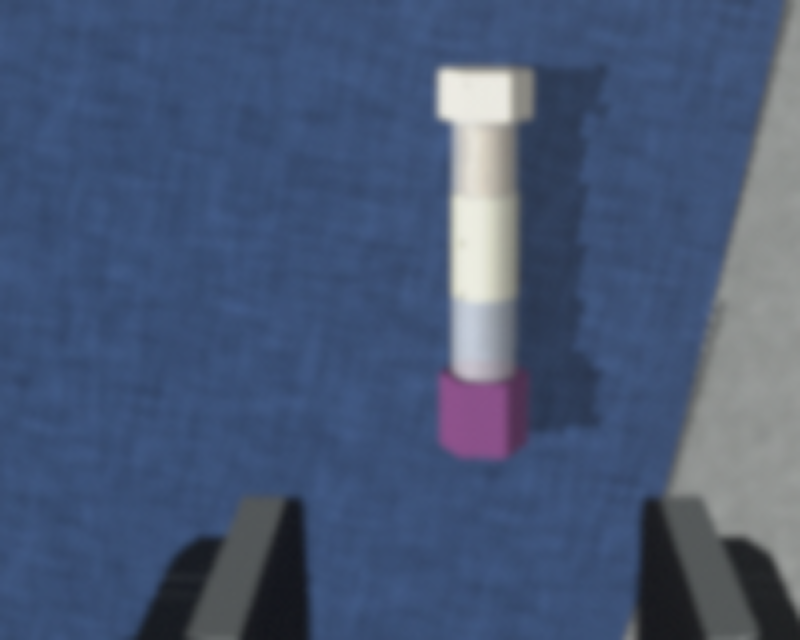

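The second purple-capped tube (bare body from (485,122) to (484,380) in the crop) lies on the blue mat; yellow/green/orange ones are off the mat and excluded.

```bash
python3 - <<'E'
from h import *
c=load('w19')
q=lambda u,v,z: pix2w(c,160+u/4,130+v/4,z)
a=q(484.5,377,.018);b=q(485.5,123,.019);print(a,b,np.hypot(*(a-b)[:2]))
m=(a+b)/2; ax=np.arctan2(*(b-a)[1::-1]); print('mid',m,'axis ang',ax)
plan((m[0]+.0005,m[1],-.0195),ax-np.pi/2)
E
```

```text
[ 0.5557164  -0.31986526  0.018     ] [ 0.6192058  -0.30555495  0.019     ] 0.06508217747126997
mid [ 0.5874611 -0.3127101  0.0185   ] axis ang 0.22169211790563637
t 32.55 pos [ 0.587  -0.3104  0.1665] yaw -1.348 q6 0.82 q1 -0.52 F [ 0.1  0.6 -0.4] w 39.9mm
 shift tool axes (no turn first): [0.0029 0.186  0.0007] dist 0.186
 turn 0.001 (mod pi alt -3.141), rows >=1, q6 after roughly
 shift in axes after turn: [0.0029 0.186  0.0007]
```

>>> arm_command([
  [0.0026,0.02,0.0007,0],
  [0,0.04,0,0],
  [0,0.04,0,0],
  [0,0.04,0,0],
  [0,0.02,0,0],
  [0,0.015,0,0],
  [0,0.008,0,0],
  [0,0.003,0,0],
  [0,0,0,0],
  [0,0,0,0],
])

```text
time: 33.8
tool_pos: [0.5898, -0.3146, -0.0169]
tcp_rot: [-1.306, 1.042, -1.045]
wrist_force: [-0.0, -0.3, -0.9]
width: 0.471
```

>>> arm_command([
  [0,0,0,0],
  [0,0,0,0],
  [0,0,0,0],
  [0,0,0,0],
  [0,0,0,0],
  [0,0,0,0],
], fingers=0, newtons=30)

```text
time: 34.55
tool_pos: [0.5894, -0.3144, -0.0173]
tcp_rot: [-1.306, 1.043, -1.045]
wrist_force: [-0.4, 0.2, 5.4]
width: 0.17
```

```bash
python3 - <<'E'
from h import *
plan((.5874,-.3127,-.0195),-1.35)
c=save('wrist','w20'); crop('w20','w20c',160,180,400,340,3)
E
```

```text
t 34.55 pos [ 0.5894 -0.3144 -0.0173] yaw -1.349 q6 0.82 q1 -0.53 F [-0.4  0.2  5.4] w 14.5mm
 shift tool axes (no turn first): [-0.0021  0.0022 -0.0016] dist 0.003
 turn 0.001 (mod pi alt -3.140), rows >=1, q6 after roughly
 shift in axes after turn: [-0.0021  0.0022 -0.0016]
```

View pics/w20c.png

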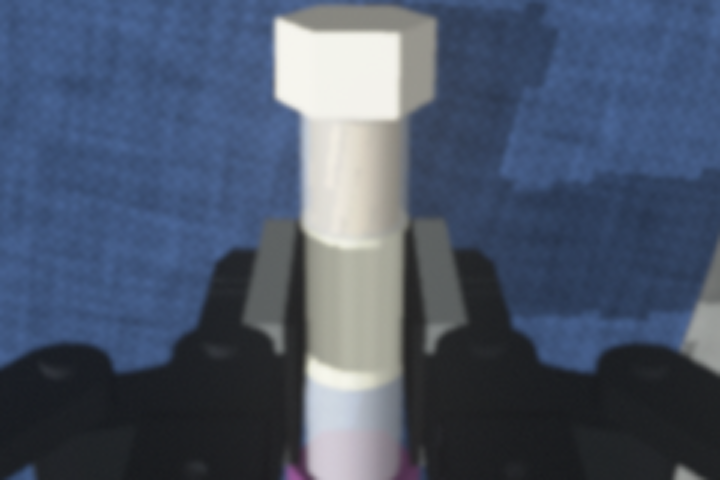

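>>> arm_command([
  [0,-0.01,0,0],
  [0,-0.03,0,0],
  [0,-0.04,0,0],
  [0,-0.04,0,0],
  [0,0,0,0],
  [0,0,0,-0.1612],
  [0,0,0,-0.1612],
  [0,0,0,-0.1612],
  [0,0,0,-0.1612],
  [0,0,0,-0.1612],
  [0,0,0,-0.1612],
  [0,0,0,-0.1612],
  [0,0,0,-0.1612],
  [0,0,0,-0.1612],
  [0,0,0,0],
])

```text
time: 36.48
tool_pos: [0.5879, -0.3134, 0.1003]
tcp_rot: [-1.568, -0.077, 0.081]
wrist_force: [-0.6, 0.6, -1.0]
width: 0.171
```

```bash
python3 - <<'E'
from h import *
from fit import *
S=slot(1); plan((S[0]+.001,S[1],.1),p[2])
c=save('wrist','w21')
E
```

```text
t 36.48 pos [ 0.5879 -0.3134  0.1003] yaw 0.101 q6 -0.63 q1 -0.53 F [-0.6  0.6 -1. ] w 14.6mm
 shift tool axes (no turn first): [-0.0673  0.0011  0.3992] dist 0.405
 turn -0.002 (mod pi alt 3.140), rows >=1, q6 after roughly
 shift in axes after turn: [-0.0666  0.0011  0.3993]
```

View pics/w21.png

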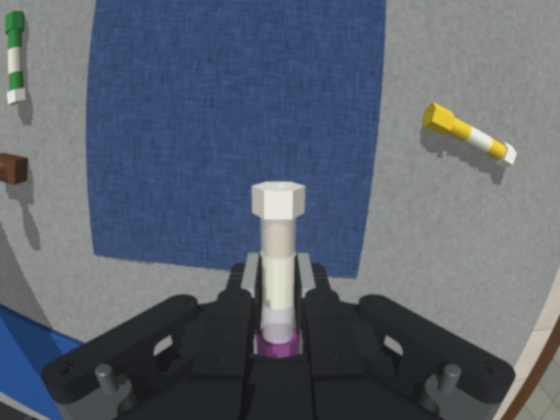

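>>> arm_command([
  [-0.0067,0,0.0399,0],
  [-0.0067,0,0.0399,0],
  [-0.0067,0,0.0399,0],
  [-0.0067,0,0.0399,0],
  [-0.0067,0,0.0399,0],
  [-0.0067,0,0.0399,0],
  [-0.0067,0,0.0399,0],
  [-0.0067,0,0.0399,0],
  [-0.0067,0,0.0399,0],
  [-0.0067,0,0.0399,0],
  [0,0,0,0],
  [0,0,0,0],
  [0,0,0,0],
])

```text
time: 38.15
tool_pos: [0.4818, 0.0751, 0.1019]
tcp_rot: [-1.57, -0.079, 0.079]
wrist_force: [-0.6, -0.6, -0.8]
width: 0.17
```

```bash
python3 - <<'E'
from h import *
from fit import *
S=slot(1); plan((S[0]+.001,S[1],.1),p[2])
c=save('wrist','w22')
E
```

```text
t 38.15 pos [0.4818 0.0751 0.1019] yaw 0.100 q6 0.00 q1 0.10 F [-0.6 -0.6 -0.8] w 14.5mm
 shift tool axes (no turn first): [-0.0008  0.0019  0.0019] dist 0.003
 turn -0.002 (mod pi alt 3.140), rows >=1, q6 after roughly
 shift in axes after turn: [-0.0008  0.0019  0.0019]
```

View pics/w22.png

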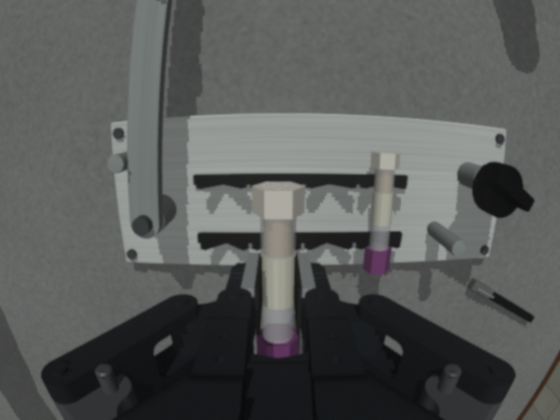

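>>> arm_command([
  [-0.0008,0.02,0.0019,0],
  [0,0.025,0,0],
  [0,0.02,0,0],
  [0,0.013,0,0],
  [0,0.012,0,0],
  [0,0.007,0,0],
  [0,0.004,0,0],
  [0,0.001,0,0],
  [0,0,0,0],
  [0,0,0,0],
])

```text
time: 39.45
tool_pos: [0.481, 0.078, 0.0004]
tcp_rot: [-1.569, -0.081, 0.08]
wrist_force: [0.3, 0.0, 0.5]
width: 0.173
```

```bash
python3 - <<'E'
from h import *
from fit import *
S=slot(1); plan((S[0]+.001,S[1],-.001),p[2])
c=save('wrist','w23'); crop('w23','w23c',120,130,440,300,2)
c=save('scene','s23'); crop('s23','s23c',250,150,350,250,7)
E
```

```text
t 39.45 pos [4.81e-01 7.80e-02 4.00e-04] yaw 0.102 q6 0.01 q1 0.11 F [0.3 0.  0.5] w 14.8mm
 shift tool axes (no turn first): [-0.0002  0.0014 -0.001 ] dist 0.002
 turn 0.000 (mod pi alt -3.141), rows >=1, q6 after roughly
 shift in axes after turn: [-0.0002  0.0014 -0.001 ]
```

View pics/w23c.png

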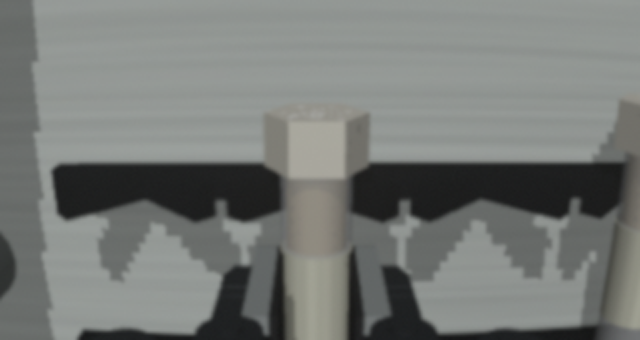

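View pics/s23c.png

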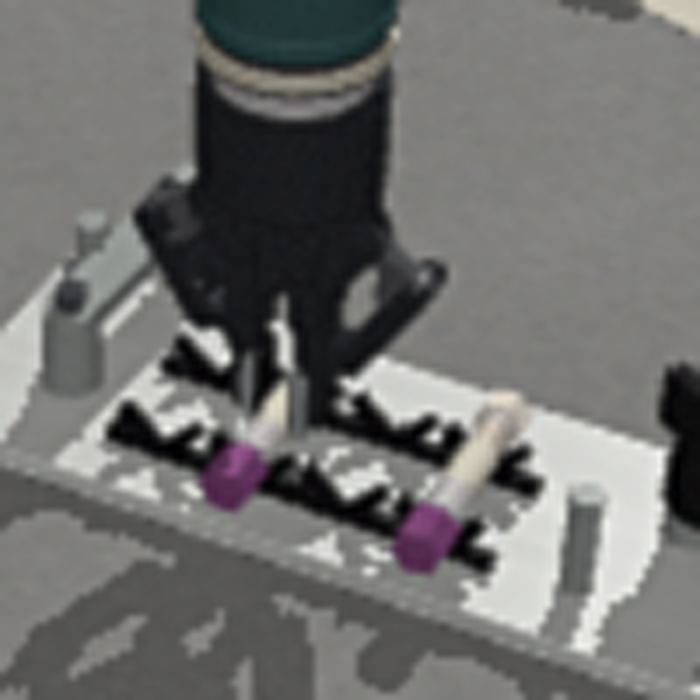

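>>> arm_command([
  [0,0.0015,0,0],
  [0,0,0,0],
])

```text
time: 39.8
tool_pos: [0.481, 0.0779, -0.0005]
tcp_rot: [-1.569, -0.081, 0.08]
wrist_force: [-1.7, -1.2, 7.0]
width: 0.171
```

>>> arm_command([
  [0,0,0,0],
  [0,0,0,0],
  [0,0,0,0],
  [0,0,0,0],
  [0,-0.01,0,0],
  [0,-0.03,0,0],
  [0,-0.05,0,0],
  [0,-0.05,0,0],
  [0,-0.03,0,0],
  [0,0,0,0],
  [0,0,0,0],
], fingers=0.04)

```text
time: 41.18
tool_pos: [0.4799, 0.0778, 0.1679]
tcp_rot: [-1.569, -0.08, 0.081]
wrist_force: [0.6, -0.7, -0.1]
width: 0.467
```

```bash
python3 - <<'E'
from h import *
from fit import *
P=cw(p,(215*np.cos(1.5),215*np.sin(1.5),92))+OFF; plan((P[0],P[1],.16),p[2]-np.pi/2+1.5)
c=save('wrist','w24'); crop('w24','w24c',120,130,440,300,2)
c=save('scene','s24'); crop('s24','s24c',250,150,350,250,7)
E
```

```text
t 41.17 pos [0.4799 0.0778 0.1679] yaw 0.102 q6 0.01 q1 0.11 F [ 0.6 -0.7 -0.1] w 39.9mm
 shift tool axes (no turn first): [-0.0829  0.008   0.2137] dist 0.229
 turn 0.071 (mod pi alt -3.071), rows >=1, q6 after roughly
 shift in axes after turn: [-0.0979  0.008   0.2073]
```

View pics/w24c.png

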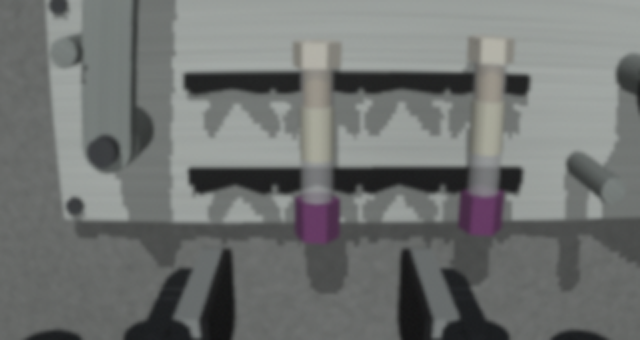

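View pics/s24.png

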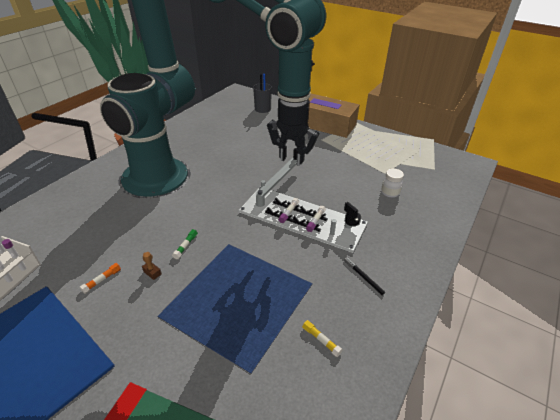

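View pics/s24c.png

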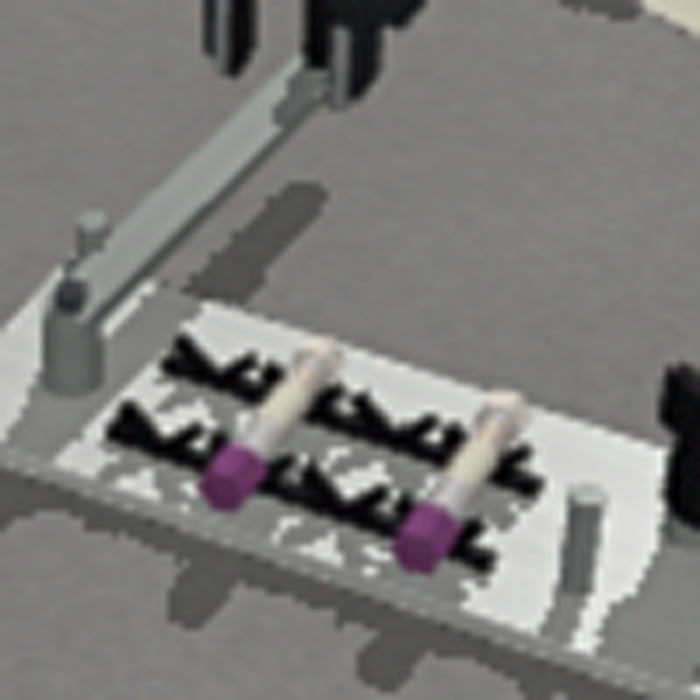

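```bash
python3 - <<'E'
from h import *
from fit import *
for fn,pp,box,sc in [('s24',p,(250,150,350,250),7),('w24',p+np.array([.0005,.0027,0]),(180,130,400,300),3)]:
    c=load(fn); im=c['color'][box[1]:box[3],box[0]:box[2],::-1]; im=cv2.resize(im,None,fx=sc,fy=sc,interpolation=cv2.INTER_CUBIC)
    for x in (98,182):
        for y0,y1,r in [(-53,-33,10),(33,45,10),(-33,33,8)]:
            for y in (y0,y1):
                pts=[((w2pix(c,cw(pp,(x+r*np.cos(t),y,29.3+r*np.sin(t))))-box[:2])*sc).astype(int) for t in np.linspace(0,6.28,24)]
                cv2.polylines(im,[np.array(pts)],True,(0,255,0),1)
    cv2.imwrite('pics/ov_'+fn+'.png',im)
E
```

```text
(no output)
```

View pics/ov_s24.png

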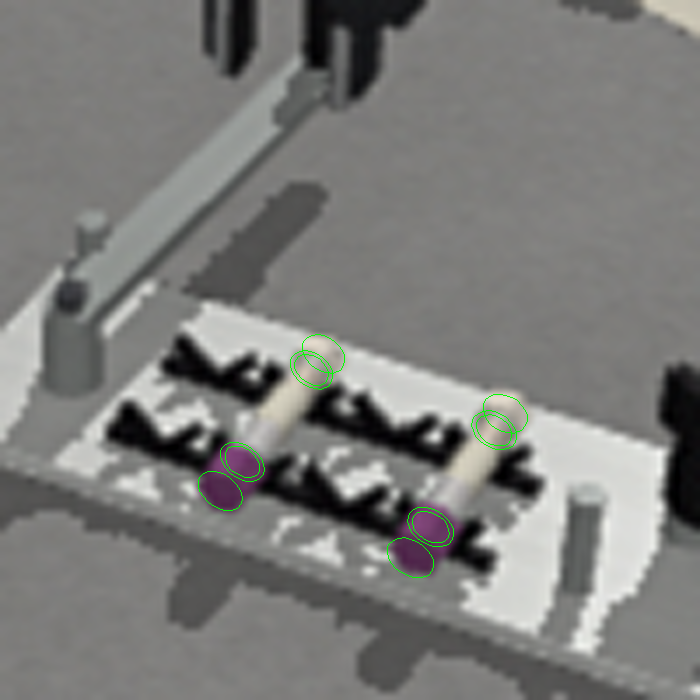

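View pics/ov_w24.png

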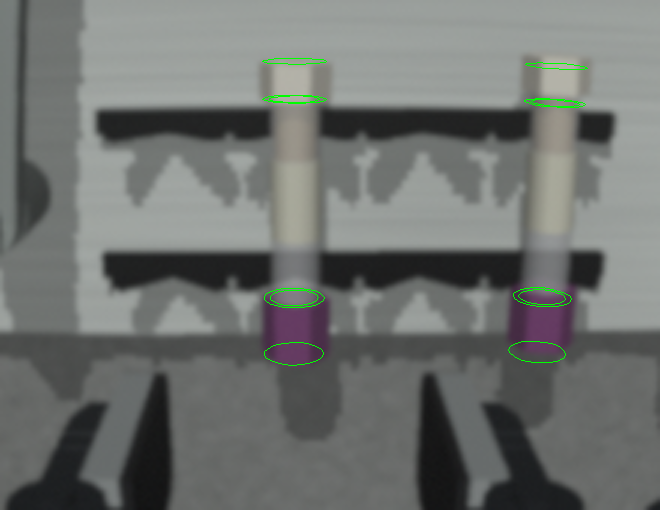

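>>> arm_command([
  [-0.0166,0,0.0427,0],
  [-0.0166,0,0.0427,0],
  [-0.0166,0,0.0427,0],
  [-0.0166,0,0.0427,0],
  [-0.0166,0,0.0427,0.071],
  [0,0,0,0],
  [0,0,0,0],
  [0,0,0,0],
])

```text
time: 42.28
tool_pos: [0.3764, 0.2807, 0.1678]
tcp_rot: [-1.572, -0.023, 0.024]
wrist_force: [-0.6, -0.9, -0.4]
width: 0.466
```

```bash
python3 - <<'E'
from h import *
from fit import *
P=cw(p,(215*np.cos(1.5),215*np.sin(1.5),92))+OFF; plan((P[0]+.001,P[1],.045),p[2]-np.pi/2+1.5)
c=save('wrist','w25'); crop('w25','w25c',120,130,440,300,2)
E
```

```text
t 42.27 pos [0.3764 0.2807 0.1678] yaw 0.030 q6 0.56 q1 0.59 F [-0.6 -0.9 -0.4] w 39.8mm
 shift tool axes (no turn first): [0.0004 0.1228 0.0013] dist 0.123
 turn -0.001 (mod pi alt 3.140), rows >=1, q6 after roughly
 shift in axes after turn: [0.0004 0.1228 0.0013]
```

View pics/w25c.png

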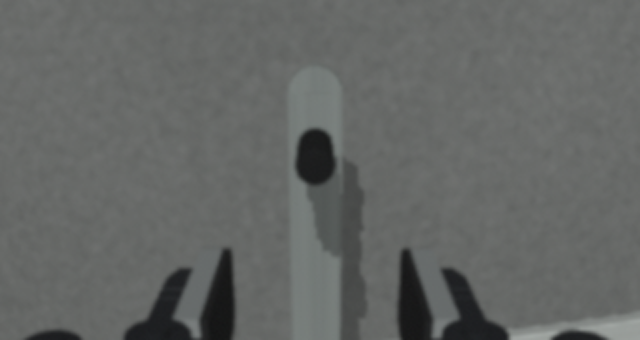

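Post is centred between the fingers. Descend and grip.

>>> arm_command([
  [0,0.04,0.001,0],
  [0,0.04,0,0],
  [0,0.03,0,0],
  [0,0.012,0,0],
  [0,0,0,0],
  [0,0,0,0],
])

```text
time: 43.08
tool_pos: [0.3775, 0.2833, 0.0479]
tcp_rot: [-1.569, -0.026, 0.023]
wrist_force: [0.2, -0.5, 0.2]
width: 0.469
```

>>> arm_command([
  [0,0,0,0],
  [0,0,0,0],
  [0,0,0,0],
  [0,0,0,0],
  [0,0,0,0],
], fingers=0, newtons=30)

```text
time: 43.7
tool_pos: [0.3771, 0.2834, 0.0478]
tcp_rot: [-1.569, -0.026, 0.023]
wrist_force: [-1.7, -0.1, 5.7]
width: 0.173
```

>>> arm_command([
  [0.01073,0,-0.00027,0.05],
  [0.02146,0,-0.00107,0.1],
  [0.02146,0,-0.00107,0.1],
  [0.02146,0,-0.00107,0.1],
  [0.02146,0,-0.00107,0.1],
  [0.02146,0,-0.00107,0.1],
  [0.02146,0,-0.00107,0.1],
  [0.02146,0,-0.00107,0.1],
  [0,0,0,0],
])

```text
time: 44.82
tool_pos: [0.5269, 0.2296, 0.0478]
tcp_rot: [-1.494, 0.56, -0.565]
wrist_force: [0.9, 0.2, 6.2]
width: 0.172
```

```bash
python3 - <<'E'
from h import *
from fit import *
P=cw(p,(215*np.cos(.75),215*np.sin(.75),92))+OFF; plan((P[0],P[1],.0468),p[2]-np.pi/2+.75)
c=save('scene','s26'); crop('s26','s26c',230,120,390,250,5)
E
```

```text
t 44.83 pos [0.5269 0.2296 0.0478] yaw -0.720 q6 1.09 q1 0.37 F [0.9 0.2 6.2] w 14.7mm
 shift tool axes (no turn first): [-0.0018  0.001  -0.0025] dist 0.003
 turn -0.001 (mod pi alt 3.141), rows >=1, q6 after roughly
 shift in axes after turn: [-0.0018  0.001  -0.0025]
```

View pics/s26c.png

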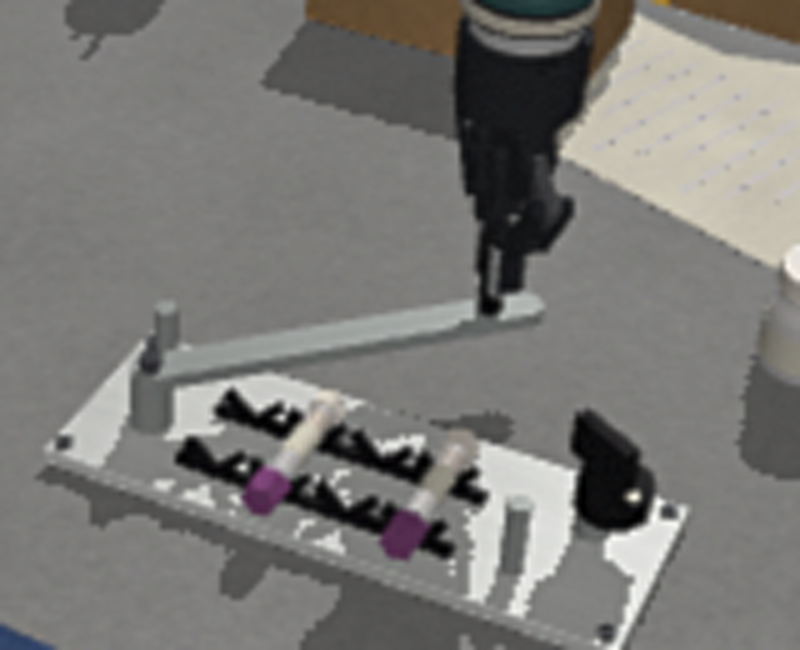

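>>> arm_command([
  [0.02146,0,-0.00127,0.1],
  [0.02146,0,-0.00127,0.1],
  [0.02146,0,-0.00127,0.1],
  [0.02146,0,-0.00127,0.1],
  [0.02146,0,-0.00127,0.1],
  [0.02146,0,-0.00107,0.1],
  [0.0145,0,-0.0006,0.075],
  [0.006,0,-0.0001,0.035],
  [0,0,0,0],
])

```text
time: 46.0
tool_pos: [0.5989, 0.1011, 0.048]
tcp_rot: [-1.267, 1.096, -1.107]
wrist_force: [9.9, 0.4, -1.9]
width: 0.166
```

```bash
python3 - <<'E'
from h import *
from fit import *
P=cw(p,(215,0,92))+OFF; plan((P[0],P[1],.0468),p[2]-np.pi/2)
c=save('scene','s27'); crop('s27','s27c',230,120,390,250,5)
E
```

```text
t 46.00 pos [0.5989 0.1011 0.048 ] yaw -1.427 q6 1.55 q1 0.13 F [ 9.9  0.4 -1.9] w 14.1mm
 shift tool axes (no turn first): [ 0.0117  0.0012 -0.0044] dist 0.013
 turn 0.041 (mod pi alt -3.100), rows >=1, q6 after roughly
 shift in axes after turn: [ 0.0119  0.0012 -0.0039]
```

View pics/s27c.png

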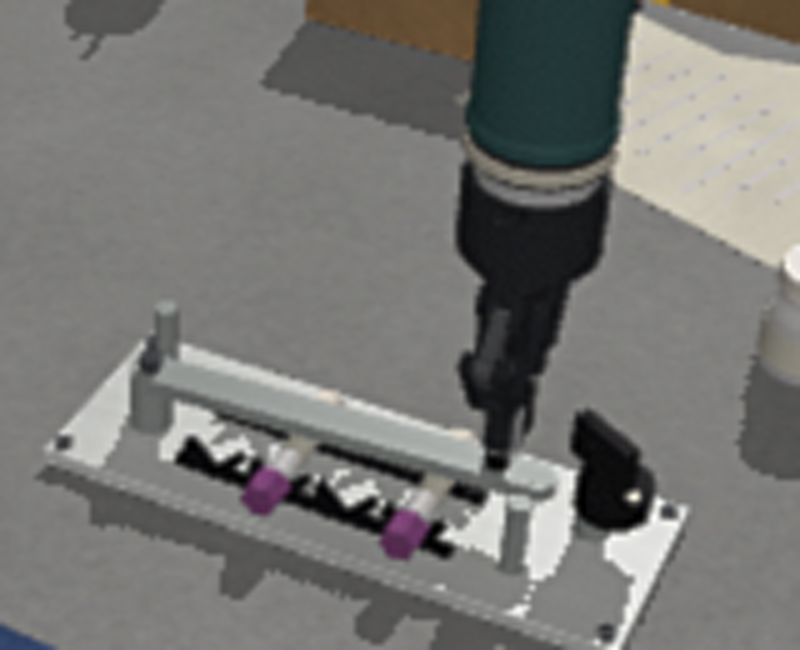

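>>> arm_command([
  [0.006,0,0.002,0.02],
  [0.006,0,0.002,0.02],
  [0.003,0,0,0],
  [0,0,0,0],
  [0,0,0,0],
])

```text
time: 46.68
tool_pos: [0.6006, 0.0875, 0.0478]
tcp_rot: [-1.254, 1.133, -1.133]
wrist_force: [0.1, 1.8, 7.5]
width: 0.171
```

```bash
python3 - <<'E'
from h import *
from fit import *
P=cw(p,(215,0,92))+OFF; plan((P[0],P[1],.0468),p[2]-np.pi/2)
c=save('scene','s28'); crop('s28','s28c',290,170,390,250,7)
E
```

```text
t 46.67 pos [0.6006 0.0875 0.0478] yaw -1.468 q6 1.57 q1 0.10 F [0.1 1.8 7.5] w 14.6mm
 shift tool axes (no turn first): [-0.0019  0.001  -0.0042] dist 0.005
 turn 0.000 (mod pi alt -3.141), rows >=1, q6 after roughly
 shift in axes after turn: [-0.0019  0.001  -0.0042]
```

View pics/s28c.png

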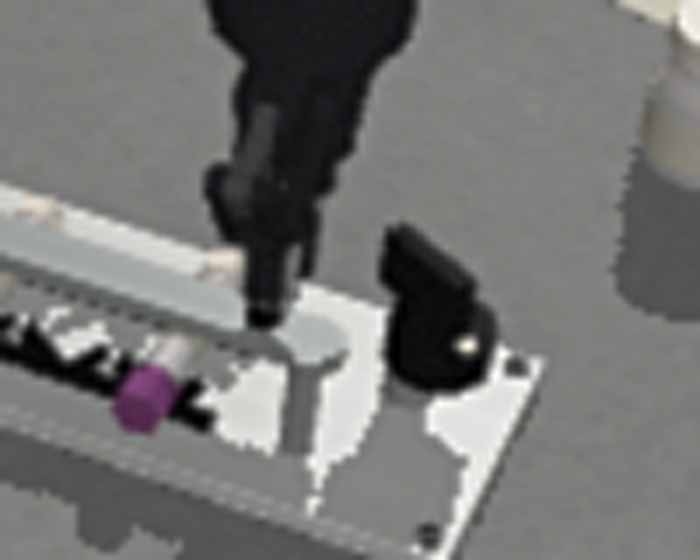

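>>> arm_command([
  [0.003,0,0,0],
  [0.002,0,0,0],
  [0,0,0,0],
  [0,0,0,0],
])

```text
time: 47.22
tool_pos: [0.6006, 0.0874, 0.0478]
tcp_rot: [-1.248, 1.137, -1.129]
wrist_force: [-1.3, 16.8, 7.4]
width: 0.169
```

>>> arm_command([
  [0,0,0,0],
  [0,0,0,0],
  [0,0,0,0],
  [0,-0.02,0,0],
  [0,-0.04,0,0],
  [0,-0.04,0,0],
  [0,0,0,0],
], fingers=0.045)

```text
time: 48.1
tool_pos: [0.6046, 0.0816, 0.153]
tcp_rot: [-1.248, 1.127, -1.139]
wrist_force: [0.1, 0.1, 1.0]
width: 0.527
```

>>> arm_command([
  [0,0,0,-0.175],
  [0,0,0,-0.175],
  [0,0,0,-0.175],
  [0,0,0,-0.175],
  [0,0,0,-0.175],
  [0,0,0,-0.175],
  [0,0,0,-0.175],
  [0,0,0,-0.175],
  [0,0,0,-0.175],
  [0,0,0,-0.175],
  [0,0,0,-0.175],
  [0,0,0,-0.175],
  [0,0,0,-0.175],
  [0,0,0,-0.175],
  [0,0,0,-0.18],
  [0,0,0,0],
  [0,0,0,0],
])

```text
time: 50.22
tool_pos: [0.6005, 0.0814, 0.1464]
tcp_rot: [-1.376, -0.9, 0.9]
wrist_force: [0.0, 0.5, -0.5]
width: 0.527
```

```bash
python3 - <<'E'
from h import *
plan((.648,.1255,.15),1.165)
E
```

```text
t 50.23 pos [0.6005 0.0814 0.1464] yaw 1.158 q6 -1.06 q1 0.09 F [ 0.   0.5 -0.5] w 45.0mm
 shift tool axes (no turn first): [ 0.0595 -0.0036 -0.0258] dist 0.065
 turn -0.007 (mod pi alt 3.135), rows >=1, q6 after roughly
 shift in axes after turn: [ 0.0593 -0.0036 -0.0263]
```

>>> arm_command([
  [0.0297,0,-0.013,-0.007],
  [0.0297,0,-0.013,0],
  [0,0,0,0],
  [0,0,0,0],
  [0,0,0,0],
])

```text
time: 50.85
tool_pos: [0.6473, 0.1252, 0.1463]
tcp_rot: [-1.373, -0.906, 0.908]
wrist_force: [-0.3, 0.4, 0.2]
width: 0.529
```

```bash
python3 - <<'E'
from h import *
plan((.648,.1255,.04),1.165)
save('wrist','w30'); crop('w30','w30c',180,130,380,290,4)
E
```

```text
t 50.85 pos [0.6473 0.1252 0.1463] yaw 1.167 q6 -1.01 q1 0.15 F [-0.3  0.4  0.2] w 45.2mm
 shift tool axes (no turn first): [ 0.0006  0.1063 -0.0006] dist 0.106
 turn 0.002 (mod pi alt -3.139), rows >=1, q6 after roughly
 shift in axes after turn: [ 0.0006  0.1063 -0.0006]
```

View pics/w30c.png

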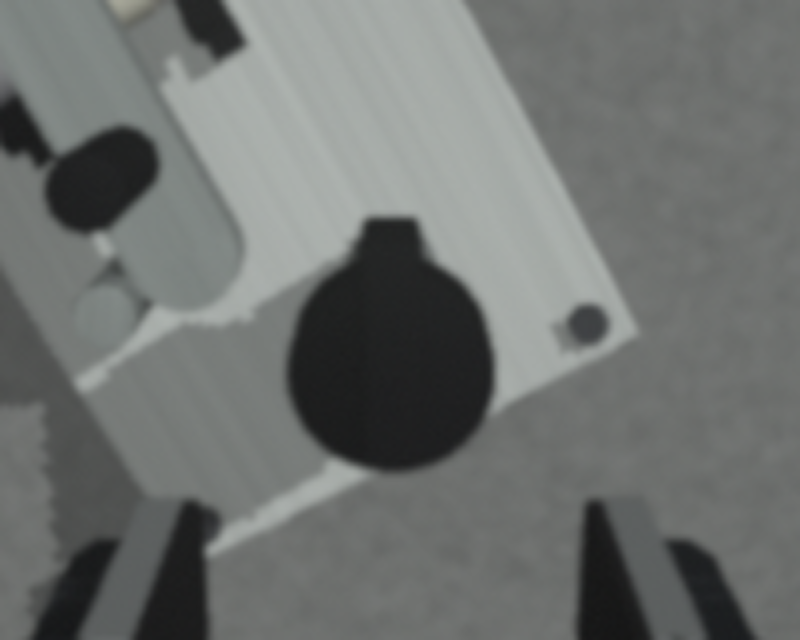

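>>> arm_command([
  [0,0.03,0,0],
  [0,0.03,0,0],
  [0,0.025,0,0],
  [0,0.015,0,0],
  [0,0.005,0,0],
  [0,0,0,0],
  [0,0,0,0],
], fingers=0.045)

```text
time: 51.78
tool_pos: [0.6491, 0.126, 0.0429]
tcp_rot: [-1.374, -0.91, 0.906]
wrist_force: [0.2, 0.1, -0.4]
width: 0.528
```

>>> arm_command([
  [0,0,0,0],
  [0,0,0,0],
  [0,0,0,0],
  [0,0,0,0],
  [0,0,0,0],
  [0,0,0,0],
], fingers=0, newtons=60)

```text
time: 52.52
tool_pos: [0.648, 0.1247, 0.0426]
tcp_rot: [-1.374, -0.907, 0.909]
wrist_force: [-3.0, -4.0, 5.7]
width: 0.124
```

```bash
python3 - <<'E'
from h import *
plan((.648,.1255,.04),1.165)
print(sensors.read_state()['torque'])
E
```

```text
t 52.52 pos [0.648  0.1247 0.0426] yaw 1.169 q6 -1.01 q1 0.15 F [-3.  -4.   5.7] w 10.6mm
 shift tool axes (no turn first): [0.0008 0.0026 0.0003] dist 0.003
 turn 0.004 (mod pi alt -3.138), rows >=1, q6 after roughly
 shift in axes after turn: [0.0008 0.0026 0.0003]
[-0.62277718  0.43855683  0.02660042]
```

>>> arm_command([
  [-0.001,0,0,0.1],
  [0,0,0,0.15],
  [0,0,0,0.15],
  [0,0,0,0.15],
  [0,0,0,0.15],
  [0,0,0,0.15],
  [0,0,0,0.15],
  [0,0,0,0.15],
  [0,0,0,0.1],
  [0,0,0,0],
  [0,0,0,0],
])

```text
time: 53.9
tool_pos: [0.6483, 0.1247, 0.0425]
tcp_rot: [-1.57, 0.062, -0.064]
wrist_force: [-1.8, -2.2, 5.6]
width: 0.123
```

```bash
python3 - <<'E'
from h import *
plan((.648,.1255,.04),-.5)
print(sensors.read_state()['torque'])
c=save('scene','s31'); crop('s31','s31c',290,170,390,250,7)
E
```

```text
t 53.90 pos [0.6483 0.1247 0.0425] yaw -0.080 q6 0.23 q1 0.15 F [-1.8 -2.2  5.6] w 10.5mm
 shift tool axes (no turn first): [-0.0003  0.0025  0.0008] dist 0.003
 turn 0.420 (mod pi alt -2.721), rows >=3, q6 after roughly
 shift in axes after turn: [-0.0006  0.0025  0.0006]
[-0.40185246  0.11910143 -0.11298483]
```

View pics/s31c.png

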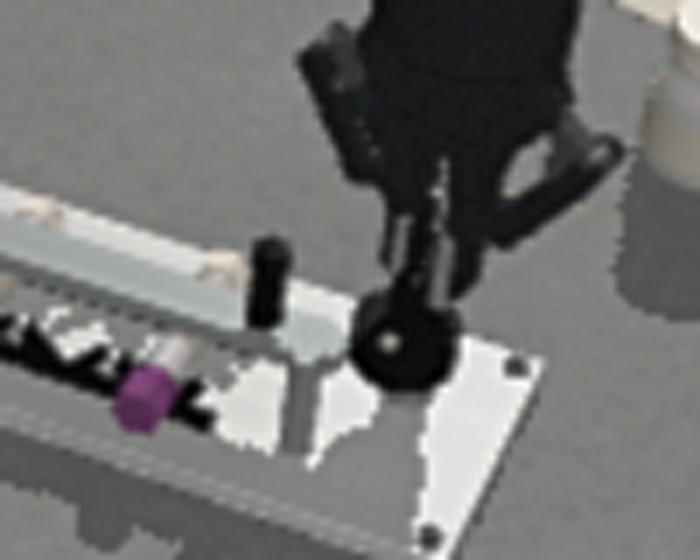

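>>> arm_command([
  [0,0,0,0.06],
  [0,0,0,0.06],
  [0,0,0,0.06],
  [0,0,0,0.04],
  [0,0,0,0],
])

```text
time: 54.58
tool_pos: [0.6483, 0.1246, 0.0425]
tcp_rot: [-1.558, 0.234, -0.236]
wrist_force: [-0.7, -1.9, 5.8]
width: 0.121
```

```bash
python3 - <<'E'
from h import *
plan((.648,.1255,.04),-.5)
print(sensors.read_state()['torque'])
E
```

```text
t 54.58 pos [0.6483 0.1246 0.0425] yaw -0.300 q6 0.45 q1 0.15 F [-0.7 -1.9  5.8] w 10.4mm
 shift tool axes (no turn first): [-0.0005  0.0025  0.0008] dist 0.003
 turn 0.200 (mod pi alt -2.941), rows >=2, q6 after roughly
 shift in axes after turn: [-0.0007  0.0025  0.0006]
[-0.42418248  0.10043601 -0.08663911]
```

>>> arm_command([
  [0,0,0,0.05],
  [0,0,0,0.03],
  [0,0,0,0],
])

```text
time: 54.95
tool_pos: [0.6483, 0.1246, 0.0425]
tcp_rot: [-1.55, 0.297, -0.299]
wrist_force: [-1.1, -2.6, 6.0]
width: 0.123
```

```bash
python3 - <<'E'
from h import *
plan((.648,.1255,.04),-.5)
print(sensors.read_state()['torque'])
c=save('scene','s32'); crop('s32','s32c',290,170,390,250,7)
E
```

```text
t 54.95 pos [0.6483 0.1246 0.0425] yaw -0.380 q6 0.53 q1 0.15 F [-1.1 -2.6  6. ] w 10.5mm
 shift tool axes (no turn first): [-0.0006  0.0025  0.0007] dist 0.003
 turn 0.120 (mod pi alt -3.021), rows >=1, q6 after roughly
 shift in axes after turn: [-0.0007  0.0025  0.0006]
[-0.467614    0.12946811  0.00270508]
```

View pics/s32c.png

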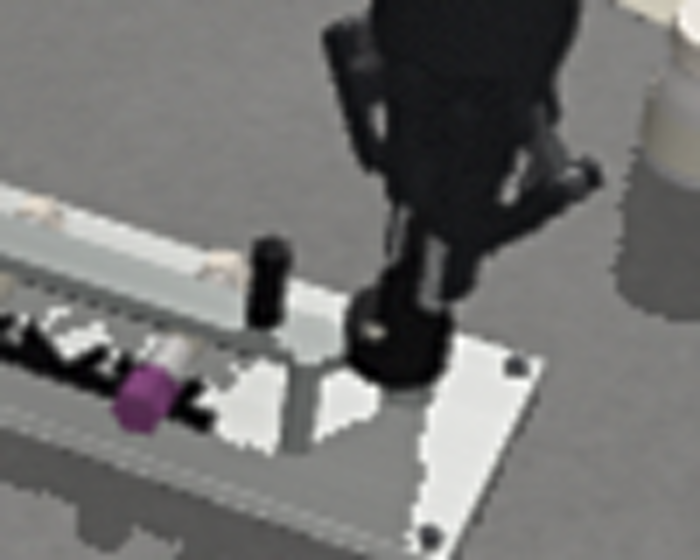

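>>> arm_command([
  [0,0,0,0.03],
  [0,0,0,0.02],
  [0,0,0,0],
])

```text
time: 55.38
tool_pos: [0.6484, 0.1246, 0.0425]
tcp_rot: [-1.545, 0.335, -0.338]
wrist_force: [-1.0, -2.4, 5.3]
width: 0.123
```

```bash
python3 - <<'E'
from h import *
plan((.648,.1255,.04),-.5)
s=sensors.read_state();print(s['torque'],s['joint_torque'][5])
E
```

```text
t 55.38 pos [0.6484 0.1246 0.0425] yaw -0.429 q6 0.58 q1 0.15 F [-1.  -2.4  5.3] w 10.5mm
 shift tool axes (no turn first): [-0.0007  0.0025  0.0006] dist 0.003
 turn 0.071 (mod pi alt -3.071), rows >=1, q6 after roughly
 shift in axes after turn: [-0.0007  0.0025  0.0006]
[-0.46567808  0.17637413  0.15262178] 0.20877363625913858
```

>>> arm_command([
  [0,0,0,0.03],
  [0,0,0,0.02],
  [0,0,0,0],
])

```text
time: 55.75
tool_pos: [0.6484, 0.1247, 0.0426]
tcp_rot: [-1.538, 0.374, -0.377]
wrist_force: [-0.7, -1.9, 5.7]
width: 0.124
```

```bash
python3 - <<'E'
from h import *
plan((.648,.1255,.04),-.5)
s=sensors.read_state();print(s['torque'],s['joint_torque'][5])
c=save('wrist','w33'); crop('w33','w33c',160,150,360,310,4)
E
```

```text
t 55.75 pos [0.6484 0.1247 0.0426] yaw -0.479 q6 0.63 q1 0.15 F [-0.7 -1.9  5.7] w 10.6mm
 shift tool axes (no turn first): [-0.0008  0.0026  0.0006] dist 0.003
 turn 0.021 (mod pi alt -3.120), rows >=1, q6 after roughly
 shift in axes after turn: [-0.0008  0.0026  0.0005]
[-0.50457697  0.10407874  0.28759301] 0.30183560214936733
```

View pics/w33c.png

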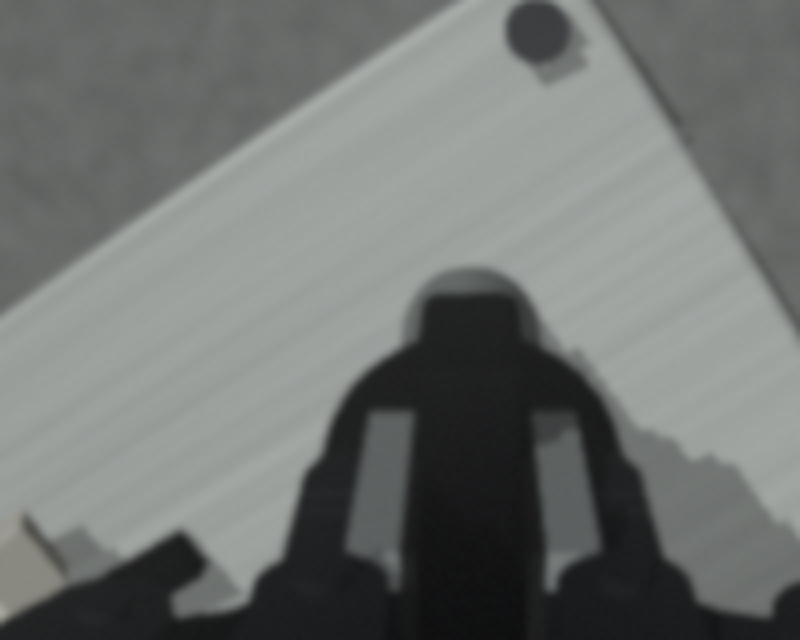

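>>> arm_command([
  [0,0,0,0.03],
  [0,0,0,0.02],
  [0,0,0,0],
  [0,0,0,0],
])

```text
time: 56.3
tool_pos: [0.6485, 0.1246, 0.0426]
tcp_rot: [-1.531, 0.413, -0.416]
wrist_force: [-1.1, -1.6, 4.8]
width: 0.122
```

```bash
python3 - <<'E'
from h import *
plan((.648,.1255,.04),-.5)
s=sensors.read_state();print(s['torque'],s['joint_torque'][5])
c=save('scene','s33')
crop('s33','s33c',290,170,390,250,7)
E
```

```text
t 56.30 pos [0.6485 0.1246 0.0426] yaw -0.528 q6 0.68 q1 0.15 F [-1.1 -1.6  4.8] w 10.4mm
 shift tool axes (no turn first): [-0.0008  0.0026  0.0005] dist 0.003
 turn -0.028 (mod pi alt 3.113), rows >=1, q6 after roughly
 shift in axes after turn: [-0.0008  0.0026  0.0005]
[-0.4309512   0.13391093  0.37782772] 0.36874886602163315
```

>>> arm_command([
  [0,0,0,0],
  [0,0,0,0],
  [0,0,0,0],
  [0,0,0,0],
  [0,-0.02,0,0],
  [0,-0.04,0,0],
  [0,-0.05,0,0],
  [0,-0.03,0,0],
  [0,0,0,0],
  [0,0,0,0],
], fingers=0.045)

```text
time: 57.6
tool_pos: [0.6473, 0.1249, 0.1815]
tcp_rot: [-1.53, 0.417, -0.417]
wrist_force: [0.0, 0.2, 0.8]
width: 0.526
```

```bash
python3 - <<'E'
from h import *
plan((.648,.1255,.15),-.5)
c=save('wrist','w34'); crop('w34','w34c',180,130,380,290,4)
c=save('scene','s34'); crop('s34','s34c',230,150,390,250,5)
E
```

```text
t 57.60 pos [0.6473 0.1249 0.1815] yaw -0.532 q6 0.68 q1 0.15 F [0.  0.2 0.8] w 44.9mm
 shift tool axes (no turn first): [0.0003 0.0315 0.0009] dist 0.031
 turn -0.032 (mod pi alt 3.110), rows >=1, q6 after roughly
 shift in axes after turn: [0.0004 0.0315 0.0009]
```

View pics/w34c.png

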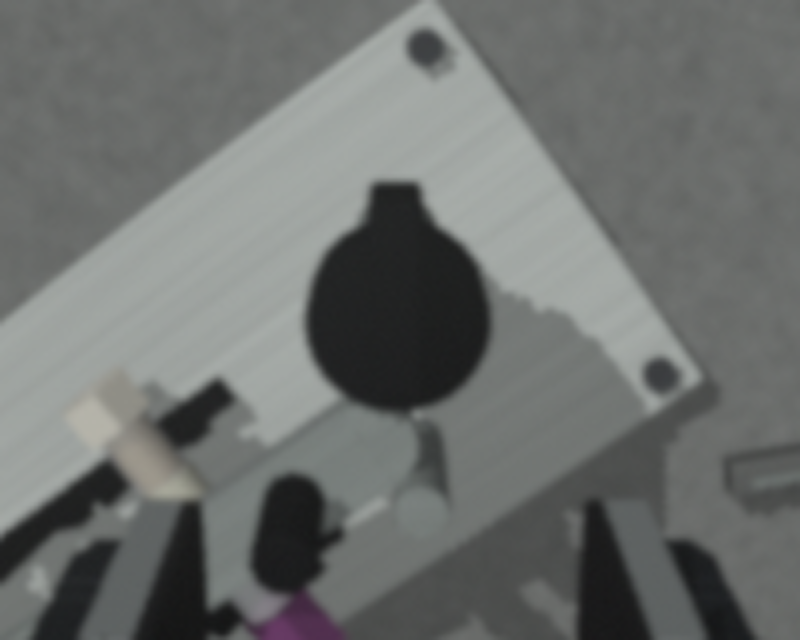

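View pics/s34c.png

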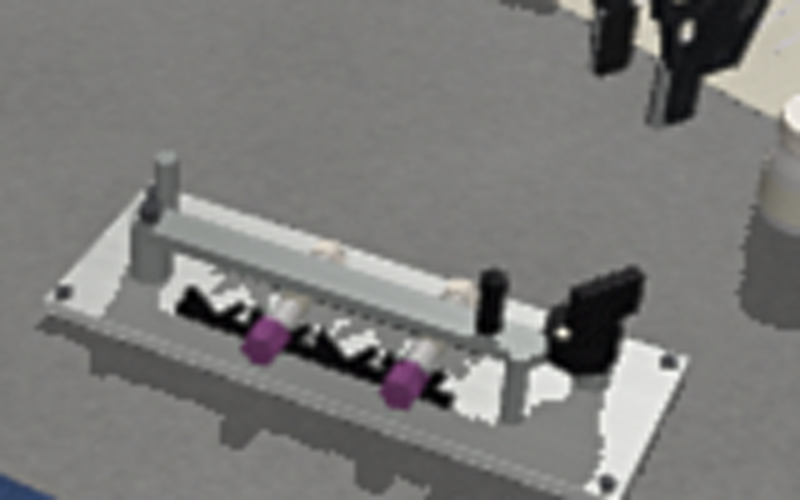

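```bash
python3 - <<'E'
from h import *
from fit import p
def cam(fn,tip,d,off,s):
    c=load(fn); q=lambda u,v,z: pix2w(c,off[0]+u/s,off[1]+v/s,z)
    a=q(*tip,.058); b=q(*d,.049); l=b-a; print(fn,'cam',p[2]-np.arctan2(l[1],l[0]),'len',np.hypot(*l[:2]))
cam('w1',(396,236),(411,393),(200,120),5)
cam('w30',(391,218),(391,362),(180,130),4)
cam('w34',(395,183),(398,317),(180,130),4)
c=save('wrist','w35'); im1=load('w34')['color'].astype(int); print(abs(im1-c['color'].astype(int))[130:290,180:380].max())
E
```

```text
w1 cam 1.710314151960763 len 0.03384289501255473
w30 cam 0.5047858890680514 len 0.032985407079080056
w34 cam 2.181259773769765 len 0.03400318075436319
62
```

>>> arm_command([
  [0,-0.03,0,0],
  [0,-0.03,0,0],
  [0,0,0,0],
  [0,0,0,0],
  [0,0,0,0],
  [0,0,0,0],
])

```text
time: 58.5
tool_pos: [0.6469, 0.1248, 0.2398]
tcp_rot: [-1.531, 0.419, -0.415]
wrist_force: [-0.5, 0.1, -0.3]
width: 0.525
```

```bash
python3 - <<'E'
from h import *
a=load('w34')['color'].astype(float); b=load('w35')['color'].astype(float); print(abs(a-b).mean())
c=save('scene','s36'); d=abs(c['color'].astype(float)-load('s34')['color'])[175:250,235:370]; print(d.mean(), (d.max(2)>40).sum())
c=save('wrist','w36'); crop('w36','w36c',150,120,400,300,3)
E
```

```text
1.2821074263038548
1.2450699588477365 0
```

View pics/w36c.png

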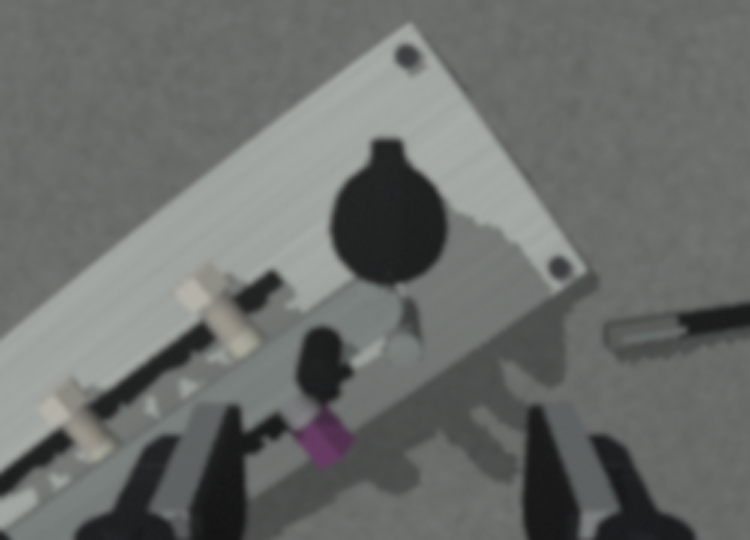

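View pics/s36.png

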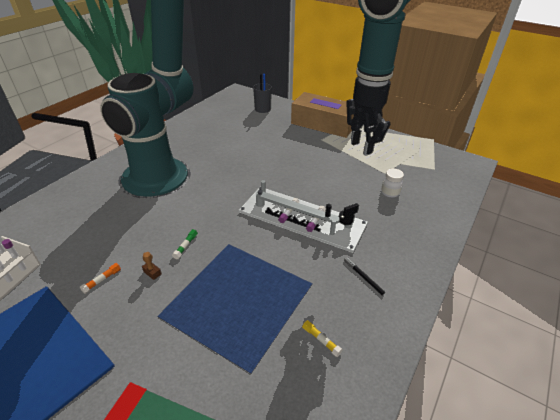

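```bash
python3 -c "
from h import *
print(job.finish_job())"
```

```text
the job is handed in; nothing more can be done
None
```

I handed the job in at about 58 s of the 208 s allowed; it reported no verdict, so this rests on my own checks. I slackened the knob to about 0.5 rad and swung the bar open to its stop. The two purple-capped tubes, the only ones on the mat, went into cradles 1 and 3. I then swung the bar shut and turned the knob to about 2.18 rad.

- **Tubes:** the seated outlines I drew over the pictures matched to about 1–3 mm, and the mat is empty.
- **Bar:** it stopped moving at a 17 N push, and the last picture shows it against its stop pin.
- **Knob:** the turning torque rose steadily while tightening. After release the fin stayed at about 2.18 rad, against the 2.10 needed for tight, and nothing moved between the last two scene pictures. I had no direct reading of the lobe's force on the bar.
- **Bystanders:** the jar, pen and stamp look unmoved.

**Disagreements:**
- **Fingertips:** they sit about 25 mm behind the reported TCP, not at it. The first grip on the knob closed on air, and the first grip on a tube took only its upper part. I redid both lower down.
- **Wrist camera:** its positions differed from the scene and top cameras by about 2–3 mm in y. I corrected for this using the post grip.

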